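Raise the enclosure's sash and fetch the blue-capped bottle

ROBOT

A 6-joint arm with a two-finger parallel gripper is mounted at the origin on a cart in front of the work surface, level with it; the furniture and walls round the work are solid. World frame = base frame: x ahead of the robot, y to its left, z up, the work surface at z = 0. Lengths are in mm, angles in rad, forces in N, time in s.
With the tool pointing down it reaches from about 350 to 775 mm from the base axis. Payload 7.3 kg.
Tool frame: the origin (TCP) lies at the very end of the fingers, on their centre line; the grasp point (between the pads) lies 19 mm behind it; z points along the fingers, y is the line along which they close (so a half turn about z gives the same grasp; the last joint's range is limited). The gripper opens to 92 mm and grips with 3 to 60 N. Pads are 19 mm wide; open, the fingers measure 130 mm over their backs; the gripper's body (75 mm by 190 mm) begins 47 mm behind the grasp point.
Start: joints at [-1.332, 0.342, 1.524, -0, 1.275, -0.146], TCP at [197.095, -486.62, 226.741] pointing down, gripper open.
Joint ranges: [-2.53, 2.53], [-0.77, 2.02], [0.04, 2.7], [-1, 4.14], [0.28, 2.66], [-3.11, 3.11]. Speed limits (rad/s): [2.57, 2.57, 3.14, 3.14, 3.14, 3.14].

INTERFACE

Orientations are given as [roll, pitch, yaw] about the fixed x, y, z axes, in that order (R = Rz(yaw) Ry(pitch) Rx(roll)).
In Python, from plant import bot gives the robot as it stands.
- The arm moves only by the tool send_rows, never from a script. Its argument "rows" is a list of rows, each an object of numbers: "x", "y", "z": the shift along the tool's x, y, z in units of 0.2 m (1.0 is 0.2 m); "ax", "ay", "az": the turn, a rotation vector about the tool's x, y, z in units of 60 degrees (1.0 is 60 degrees); "jaw": the opening, from -1 (shut) to 1 (fully open), so that 0 is half open. In form: [{"x": .., "y": .., "z": .., "ax": .., "ay": .., "az": .., "jaw": ..}, ...]. A call has exactly 10 rows; each row is the pose to reach, as a shift and turn from the pose commanded when the call began, along the tool's axes at that moment; what a row does not reach only later rows make up. A row lasts 1/8 s, in which the tool goes at most 62.5 mm and 10.7 degrees, less where a joint would pass 70% of its speed; a pose out of reach is approached as far as the arm can. A call with a number of a shift or a turn outside -1 to 1 is refused whole. A call with a gripper value outside its range is refused whole. The fingers move at their own pace and stop on an object; the grip force is fixed at half the most. Time passes only in rows, so rows that repeat a pose let the fingers close, or fill a call up. It gives the time, the measured TCP pose, the force, the opening and the grip force at its end, in the units of the state.
- bot.get_obs(): the state, without advancing time (a new reading comes with each control period).
- bot.capture(name): name is "scene" or "side" or "wrist"; returns (picture, depth): 400x640x3 uint8, red, green, blue; 400x640 float32, mm along the optical axis (not along the pixel's ray), 0 where there is no reading.
- bot.camera_model(name): a dict with "vertical_fov" (degrees; the focal length in pixels is half the picture's height over the tangent of half this angle, whatever the lens; pixels are square), "cx", "cy" (the principal point, pixels), "R" (3x3) and "t" (3): a world point X has camera coordinates R X + t; the wrist camera has in their place "T_tool_cam" (4x4, takes a point from camera to tool coordinates, whose origin is the TCP and whose axes are the flange's). Camera axes: x right, y down, z forward; pixel columns grow to the right and rows downward; lengths in mm; the calibration is good to about 2 mm. A picture is of the moment at which its call begins: read the wrist's pose just before it. camera_model takes no time and is no camera call.
- bot.close_job(): hands the job in; it is judged then, once.
The state is a dict: "time": time; "joint_positions": joint angles; "dq": joint speeds; "tau": joint torques, N m; "tool_pos": TCP position; "tcp_rot": TCP orientation; "contact_force": force on the tool from outside, world axes, zero at the start; "moment": the same for the moment, N m; "grip_width": finger opening in mm; "finger_force": force on a finger pad.
Only numpy, scipy, OpenCV 4.12 (cv2) and the standard library are available. Lean on these libraries where they do the work, as an engineer would, in place of code of your own. Each camera call takes 0.05 s, during which the arm holds its last target. There are 200 camera calls.

TASK

Lift the clear sash of the bench enclosure by its black handle, far enough into the green band on the side posts that it stays up by itself, and let go of it. Then reach in under the sash, take out the blue-capped bottle and stand it upright in the grey tray without dropping it; leave the white-capped bottle where it is in the enclosure, and leave the sash up.

Things in the scene. Friction and masses are not known exactly. Their poses are not given: they have to be found in the camera images.
- hood: fixed bench enclosure, 400 mm wide (y), 130 deep, clear sides, back and 340 mm high roof; no floor, things stand on the bench. Two front guide posts (22 wide, 34 deep, 446 high), 356 mm clear between them. Header bar behind the sash, underside 324 mm up. Green band on each post 225 to 320 mm up. Origin: bench level, mid opening, in the sash plane; x points inward, y left, z up
- sash (a joint): how far the clear sash is raised (m): 0 shut, 0.29 top stop. Weight about 6 N. Let go below about 0.15 it slides shut; from 0.21 up the balance arm (grey weight on the roof, which leans back as the sash rises) and guide friction hold it where it is left. Raising takes at most about 9 N
- sash_edge (a point): middle of the sash's lower edge, 4 mm above the bench when shut; rises with the sash. The sash is 356 mm wide and 317 mm high, with an aluminium rail 16 x 16 mm along this edge. In the green band when 225 mm or more above the bench
- sash_grip (a point): grip point in the black handle lug on the sash's front: a block 30 mm wide (y), 36 high, reaching 75 mm out from the sash plane toward the hood's -x. The point is at its mid width and mid height, 55 mm out from the sash plane, 50 mm above the lower edge (54 above the bench when shut). Free round it but for the sash behind. Axes as the hood's; rises with the sash
- blue_bottle: clear glass bottle with a blue screw cap, standing inside the enclosure about 55 mm behind the sash plane, left or right of the middle: round, 56 mm diameter, 110 mm high, 0.14 to 0.28 kg; the cap is 49 mm in diameter and takes the top 26 mm. Origin at the centre of its underside, z up
- white_bottle: square white plastic bottle with a white cap, 52 x 52 x 94 mm, standing in the enclosure on the other side of the middle, about 160 mm from the blue-capped one. Origin at the centre of its underside, z up. To be left alone
- tray_in (a point): centre of the inner floor of the grey open tray (fixed on the bench right or left of the enclosure), floor 5 mm above the bench; inside 100 mm (tray x) by 120 mm (tray y), walls 5 mm thick with rim 14 mm above the bench. Axes as the tray's
Things that resemble listed ones, but are neither listed nor needed, are in the scene too. Of the things like the part that bears tray_in, leave any that is orange; of the rest the larger one is meant.

How it is judged:
By the outcome, as a careful person would: the job done as asked, in the order asked, and still so for the second after the job is handed in, with the robot touching nothing.
It also fails if it takes over 64 s, if anything falls off the work surface, if the arm or the gripper's body presses on something with over 40 N, if the wrist force passes 120 N, or if a joint passes its speed limit or range.

## Working session

There is one attempt and no reset: what is moved stays moved. The work goes in short steps, Python scripts to look and compute and a tool call to move; the robot and the scene stay as the last step left them, time stands still between calls to the robot, and variables do not carry over. Pictures are saved under pics/ and viewed, at most 14 in all, crops included, and the job is handed in when it is done.

Besides the shell and the picture viewer there is one more tool, called after ">>>" in YAML: its name, and indented under it one key for each argument. send_rows: Moves the arm, as the interface text tells. Its arguments: {"type":"object","properties":{"rows":{"type":"array","items":{"type":"object","properties":{"x":{"type":"number","minimum":-1,"maximum":1},"y":{"type":"number","minimum":-1,"maximum":1},"z":{"type":"number","minimum":-1,"maximum":1},"ax":{"type":"number","minimum":-1,"maximum":1},"ay":{"type":"number","minimum":-1,"maximum":1},"az":{"type":"number","minimum":-1,"maximum":1},"jaw":{"type":"number"}}}}},"required":["rows"]}

```bash
mkdir -p pics; ls; cat > h.py <<'E'
import numpy as np, cv2
from plant import bot
from scipy.spatial.transform import Rotation as Ro
def save(n,f):
    im,d=bot.capture(n); cv2.imwrite('pics/'+f+'.png',im[:,:,::-1]); np.save('pics/'+f+'.npy',d); return im,d
def px(n,u,v,d):
    m=bot.camera_model(n); f=200/np.tan(np.radians(m['vertical_fov'])/2)
    c=np.array([(u-m['cx'])/f*d,(v-m['cy'])/f*d,d])
    return np.array(m['R']).T@(c-np.array(m['t']))
E
python3 - <<'E'
from h import *
o=bot.get_obs(); print(o)
for n in('scene','side'):
    save(n,n+'1'); m=bot.camera_model(n); print(m)
E
```

```text
pics
{'time': 0.0, 'joint_positions': array([-1.33200015e+00,  3.42751513e-01,  1.52504102e+00, -8.98361829e-06,
        1.27544653e+00, -1.46018461e-01]), 'dq': array([-2.29616140e-04, -1.02991161e-03, -1.08763872e-04, -3.68253127e-04,
       -1.18864923e-03, -5.87806886e-05]), 'tau': array([-3.71881947e-05, -4.31253612e+01, -2.44214541e+01,  7.16950418e-02,
        5.60183125e-02, -1.01055016e-04]), 'tool_pos': array([ 196.98363246, -486.17563092,  226.02167441]), 'tcp_rot': array([-3.13996251e+00, -2.31053892e-04,  3.84817069e-01]), 'contact_force': array([-0.57544463,  0.40664417, -0.00216071]), 'moment': array([-0.01577067, -0.04663691, -0.01570833]), 'finger_force': 0.0, 'grip_width': 91.89511001927256}
{'vertical_fov': 43.5161953648089, 'cx': 316.84991808867534, 'cy': 203.93008360302215, 'R': array([[-0.43831418, -0.89870222,  0.01466263],
       [-0.43434319,  0.19749905, -0.87882883],
       [ 0.78690957, -0.39157176, -0.47691183]]), 't': array([ 247.97966272,  318.25533116, 1135.60246718])}
{'vertical_fov': 51.588551425429394, 'cx': 324.13391785037146, 'cy': 197.75723413702556, 'R': array([[-0.14831135, -0.98891538,  0.0070797 ],
       [-0.66273772,  0.09407466, -0.74291902],
       [ 0.73401802, -0.11487531, -0.66934387]]), 't': array([  58.61583355,  404.04311278, 1120.70592215])}
```

View pics/scene1.png

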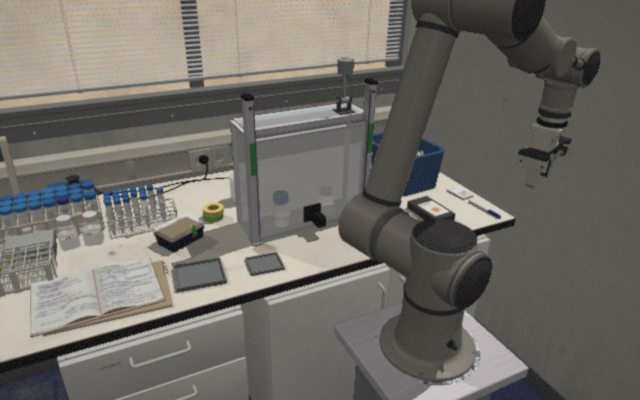

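View pics/side1.png

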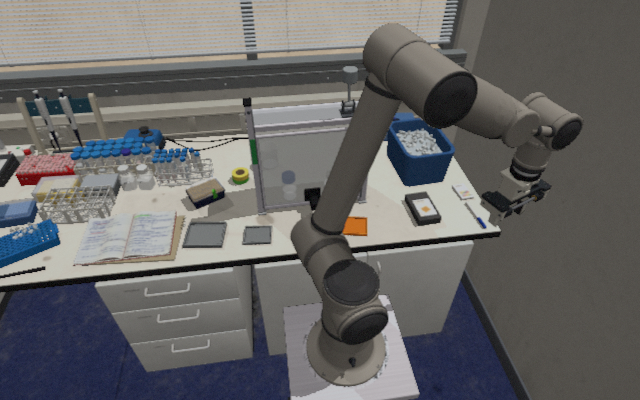

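The scene picture shows the blue-capped bottle on the left (280,198), the white one at (326,195), the handle at (314,214), and grey trays at (200,274), large, and (265,263), small. In the side picture the large tray is at (205,234), the small one at (257,235), and the orange one at (355,226).

```bash
python3 - <<'E'
from h import *
im=cv2.imread('pics/side1.png'); c=cv2.resize(im[85:265,170:380],None,fx=3.7,fy=3.3,interpolation=cv2.INTER_CUBIC)
c=cv2.resize(im[90:255,175:380],None,fx=3.6,fy=3.6,interpolation=cv2.INTER_CUBIC); cv2.imwrite('pics/c1.png',c); print(c.shape)
im=cv2.imread('pics/scene1.png'); c=cv2.resize(im[160:300,165:345],None,fx=4.2,fy=4.2,interpolation=cv2.INTER_CUBIC); cv2.imwrite('pics/c2.png',c); print(c.shape)
E
```

```text
(594, 738, 3)
(588, 756, 3)
```

View pics/c1.png

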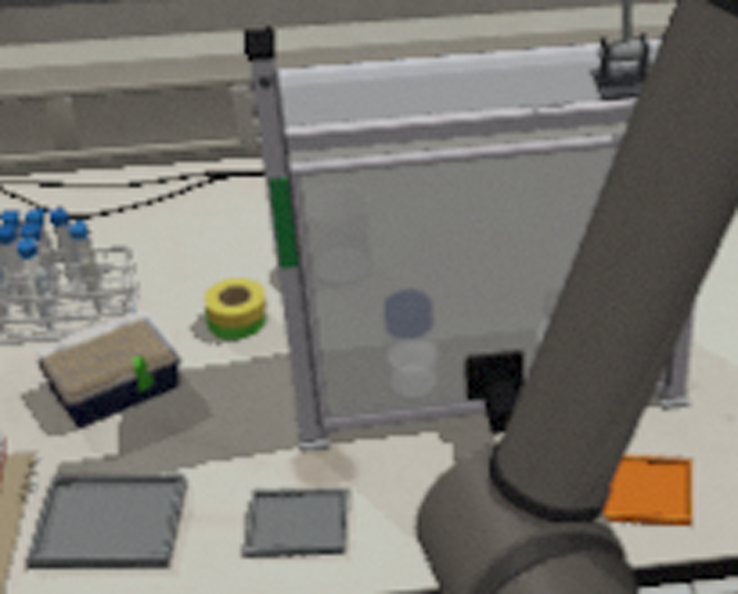

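View pics/c2.png

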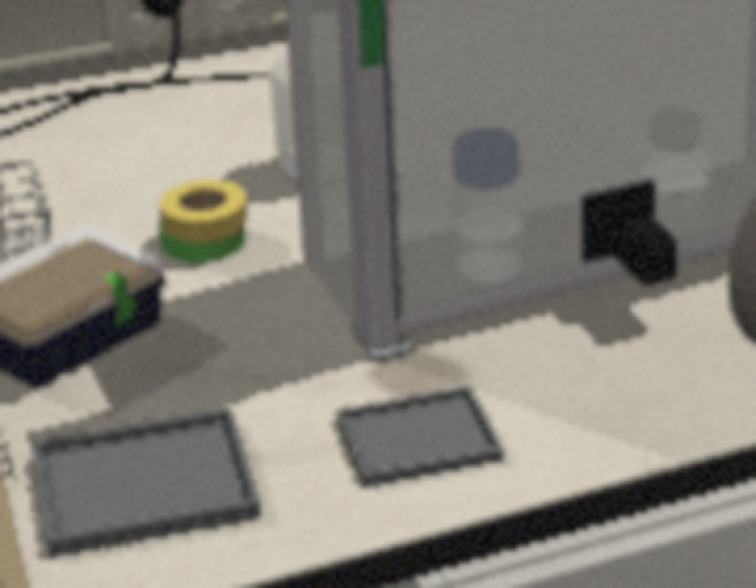

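Crop c1 shows the left post foot at (313,446), the right post foot at (677,405), the big tray corners (62,478),(186,478),(174,566),(28,566), and the cap centre at (409,313). Crop c2 shows the left post foot at (390,350), the handle's front face near (655,258), the cap at (486,157), and the big tray corners (35,435),(228,412),(258,513),(45,552).

```bash
cat >> h.py <<'E'
def ray(n,u,v,z):
    a=px(n,u,v,500.);b=px(n,u,v,1500.); s=(z-a[2])/(b[2]-a[2]); return (a+s*(b-a)).round(1)
S=lambda x,y:('side',x/3.6+175,y/3.6+90)
C=lambda x,y:('scene',x/4.2+165,y/4.2+160)
E
python3 - <<'E'
from h import *
ds=np.load('pics/side1.npy');dc=np.load('pics/scene1.npy')
print('posts',ray(*S(313,447),0),ray(*S(677,405),0),ray(*C(390,352),0))
for n,P in(('s',[S(62,478),S(186,478),S(174,566),S(28,566)]),('c',[C(35,435),C(228,412),C(258,513),C(45,552)])):
    q=np.array([ray(*p,14) for p in P]); print(n,q,q.mean(0),np.linalg.norm(np.diff(q,axis=0),axis=1))
print('cap',ray(*S(409,313),97),ray(*C(486,157),97))
for nm,(n,u,v),d in [('lug',C(655,258),dc),('lug',C(660,250),dc),('lugtop',C(645,235),dc),('plate',C(605,220),dc),('plateS',S(485,370),ds),('lugS',S(500,412),ds),('capS',S(409,313),ds),('capC',C(486,157),dc),('postS',S(305,400),ds),('postC',C(380,250),dc),('wht',C(675,140),dc),('sash',S(350,350),ds)]:
    dd=d[round(v),round(u)]; print(nm,dd,px(n,u,v,dd).round(1))
q=[]
# depth map sections: handle points cloud in scene
m=[]
for v in range(198,232):
    for u in range(302,328):
        p=px('scene',u,v,dc[v,u]); 
        im=None; m.append([u,v,*p])
m=np.array(m); im=cv2.imread('pics/scene1.png'); dark=np.array([im[int(a[1]),int(a[0])].max()<45 for a in m])
h=m[dark]; print(len(h),h[:,2:].min(0).round(),h[:,2:].max(0).round()); np.set_printoptions(suppress=True,linewidth=150); print(h[::6].round())
E
```

```text
posts [549.  204.9   0. ] [ 558.4 -171.9   -0. ] [551.6 202.2   0. ]
s [[525.5 446.6  14. ]
 [508.5 327.7  14. ]
 [395.8 335.8  14. ]
 [414.7 467.6  14. ]] [461.125 394.425  14.   ] [120.10915868 112.99070758 133.14822567]
c [[534.3 452.8  14. ]
 [507.3 331.7  14. ]
 [393.4 345.9  14. ]
 [410.3 473.   14. ]] [461.325 400.85   14.   ] [124.07340569 114.78174942 128.21864139]
cap [628.9  96.4  97. ] [626.6  95.9  97. ]
lug 1492.2019 [499.5  19.7  60.4]
lug 1492.749 [500.9  15.2  65.1]
lugtop 1494.2139 [511.3  22.   73.6]
plate 1527.3595 [554.4  33.1  66.2]
plateS 1472.8152 [554.3  28.6  76.9]
lugS 1441.7668 [502.   20.6  67.3]
capS 1433.4276 [572.   98.9 143.1]
capC 1477.6399 [571.2 118.  128.3]
postS 1463.5065 [554.  207.   59.9]
postC 1454.2161 [556.1 204.3  81.7]
wht 1550.2438 [575.4 -33.5 107.5]
sash 1448.8168 [568.7 158.5 106.3]
348 [-647.   -8.   30.] [574. 605. 818.]
[[316. 204. 566.   4.  83.]
 [314. 205. 571.   9.  78.]
 [308. 206. 564.  32.  83.]
 [314. 206. 568.  10.  77.]
 [305. 207. 564.  42.  82.]
 [311. 207. 566.  21.  76.]
 [317. 207. 567.  -0.  71.]
 [307. 208. 567.  3
[... 709 characters left out ...]
 [308. 217. 566.  31.  43.]
 [314. 217. 530.  28.  62.]
 [320. 217. 505.  21.  73.]
 [305. 218. 567.  41.  42.]
 [311. 218. 545.  31.  51.]
 [317. 218. 507.  29.  71.]
 [323. 218. 503.  11.  68.]
 [307. 219. 567.  34.  37.]
 [313. 219. 532.  30.  54.]
 [319. 219. 500.  26.  70.]
 [325. 219. 503.   5.  63.]
 [309. 220. 569.  26.  30.]
 [315. 220. 517.  31.  59.]
 [321. 220. 503.  18.  63.]
 [305. 221. 563.  42.  33.]
 [317. 221. 504.  30.  62.]
 [323. 221. 504.  11.  57.]
 [316. 222. 513.  30.  54.]
 [322. 222. 504.  14.  55.]
 [316. 223. 507.  32.  54.]
 [322. 223. 498.  17.  55.]
 [317. 224. 504.  30.  52.]
 [323. 224. 500.  12.  49.]
 [319. 225. 498.  27.  51.]
 [317. 226. 502.  32.  46.]]
```

Depth puts the lug front face at x≈502, y 2 to 32, z 36 to 72, which matches the given sizes. That makes the hood origin about (573,16), yaw ≈ 0.025, the bottle about (628,96) and the tray about (461,397). I'll move towards the handle with the tool pointing down.

>>> send_rows:
  rows:
    - {"x": 0.15, "y": -0.1}
    - {"x": 0.4, "y": -0.28}
    - {"x": 0.65, "y": -0.46}
    - {"x": 0.85, "y": -0.62}
    - {"x": 1, "y": -0.73}
    - {"x": 1, "y": -0.73}
    - {"x": 1, "y": -0.73}
    - {"x": 1, "y": -0.73}
    - {"x": 1, "y": -0.73}
    - {"x": 1, "y": -0.73, "jaw": 1}

```text
schema error: expected keys x, y, z, ax, ay, az, jaw
```

>>> send_rows:
  rows:
    - {"x": 0.2, "y": -0.15, "jaw": 1}
    - {"x": 0.4, "y": -0.28, "jaw": 1}
    - {"x": 0.65, "y": -0.46, "jaw": 1}
    - {"x": 0.8, "y": -0.57, "jaw": 1}
    - {"x": 0.9, "y": -0.65, "jaw": 1}
    - {"x": 0.9, "y": -0.65, "jaw": 1}
    - {"x": 0.9, "y": -0.65, "jaw": 1}
    - {"x": 0.9, "y": -0.65, "jaw": 1}
    - {"x": 0.9, "y": -0.65, "jaw": 1}
    - {"x": 0.9, "y": -0.65, "jaw": 1}

```text
schema error: expected keys x, y, z, ax, ay, az, jaw
```

```bash
cat >> h.py <<'E'
def st():
    o=bot.get_obs(); print('t',round(o['time'],2),'q',o['joint_positions'].round(3),'p',o['tool_pos'].round(1),'rpy',o['tcp_rot'].round(3),'F',o['contact_force'].round(1),'w',round(o['grip_width'],1),round(o['finger_force'],1))
    open('log.txt','a').write(' '.join(map(str,[*o['joint_positions'],*o['tool_pos'],*o['tcp_rot']]))+'\n'); return o
def go(pos,rpy=None,o=None):
    o=o or bot.get_obs(); R=Ro.from_euler('xyz',o['tcp_rot']); T=Ro.from_euler('xyz',rpy) if rpy is not None else R
    print('xyz',(R.inv().apply(np.array(pos)-o['tool_pos'])/200).round(3),'a',((R.inv()*T).as_rotvec(degrees=True)/60).round(3))
E
python3 - <<'E'
from h import *
st(); go([512,17,150],[np.pi,0,.025])
E
```

```text
t 0.1 q [-1.332  0.343  1.525  0.     1.275 -0.146] p [ 197.  -486.3  226.1] rpy [-3.14  -0.     0.385] F [-0.5  0.1 -1. ] w 91.9 0.0
xyz [ 2.404 -1.741  0.383] a [-0.001  0.     0.344]
```

All keys are needed in every row.

>>> send_rows:
  rows:
    - {"x": 0.15, "y": -0.1, "z": 0, "ax": 0, "ay": 0, "az": 0, "jaw": 1}
    - {"x": 0.4, "y": -0.28, "z": 0, "ax": 0, "ay": 0, "az": 0, "jaw": 1}
    - {"x": 0.65, "y": -0.46, "z": 0, "ax": 0, "ay": 0, "az": 0, "jaw": 1}
    - {"x": 0.85, "y": -0.62, "z": 0, "ax": 0, "ay": 0, "az": 0, "jaw": 1}
    - {"x": 1, "y": -0.73, "z": 0, "ax": 0, "ay": 0, "az": 0, "jaw": 1}
    - {"x": 1, "y": -0.73, "z": 0, "ax": 0, "ay": 0, "az": 0, "jaw": 1}
    - {"x": 1, "y": -0.73, "z": 0, "ax": 0, "ay": 0, "az": 0, "jaw": 1}
    - {"x": 1, "y": -0.73, "z": 0, "ax": 0, "ay": 0, "az": 0, "jaw": 1}
    - {"x": 1, "y": -0.73, "z": 0, "ax": 0, "ay": 0, "az": 0, "jaw": 1}
    - {"x": 1, "y": -0.73, "z": 0, "ax": 0, "ay": 0, "az": 0, "jaw": 1}

```text
time: 1.35
tool_pos: [327.4, -276.6, 226.6]
tcp_rot: [-3.142, 0.0, 0.384]
contact_force: [0.3, -0.3, 0.2]
grip_width: 91.6
finger_force: 0.0
```

>>> send_rows:
  rows:
    - {"x": 0.15, "y": -0.1, "z": 0, "ax": 0, "ay": 0, "az": 0, "jaw": 1}
    - {"x": 0.4, "y": -0.28, "z": 0, "ax": 0, "ay": 0, "az": 0, "jaw": 1}
    - {"x": 0.65, "y": -0.46, "z": 0, "ax": 0, "ay": 0, "az": 0, "jaw": 1}
    - {"x": 0.85, "y": -0.62, "z": 0, "ax": 0, "ay": 0, "az": 0, "jaw": 1}
    - {"x": 0.9, "y": -0.66, "z": 0, "ax": 0, "ay": 0, "az": 0, "jaw": 1}
    - {"x": 0.9, "y": -0.66, "z": 0, "ax": 0, "ay": 0, "az": 0, "jaw": 1}
    - {"x": 0.9, "y": -0.66, "z": 0, "ax": 0, "ay": 0, "az": 0, "jaw": 1}
    - {"x": 0.9, "y": -0.66, "z": 0, "ax": 0, "ay": 0, "az": 0, "jaw": 1}
    - {"x": 0.9, "y": -0.66, "z": 0, "ax": 0, "ay": 0, "az": 0, "jaw": 1}
    - {"x": 0.9, "y": -0.66, "z": 0, "ax": 0, "ay": 0, "az": 0, "jaw": 1}

```text
time: 2.6
tool_pos: [444.9, -86.7, 226.8]
tcp_rot: [3.141, -0.0, 0.384]
contact_force: [-0.2, 0.3, 0.2]
grip_width: 92.2
finger_force: 0.0
```

```bash
python3 - <<'E'
from h import *
st(); go([512,17,150],[np.pi,0,.025])
E
```

```text
t 2.6 q [-0.362  0.21   1.708 -0.     1.223  0.825] p [444.9 -86.7 226.8] rpy [ 3.141 -0.     0.384] F [-0.2  0.3  0.2] w 92.2 0.0
xyz [ 0.506 -0.355  0.384] a [ 0.    -0.     0.343]
```

>>> send_rows:
  rows:
    - {"x": 0.1, "y": -0.07, "z": 0, "ax": 0, "ay": 0, "az": 0.08, "jaw": 1}
    - {"x": 0.25, "y": -0.18, "z": 0, "ax": 0, "ay": 0, "az": 0.2, "jaw": 1}
    - {"x": 0.4, "y": -0.28, "z": 0.1, "ax": 0, "ay": 0, "az": 0.3, "jaw": 1}
    - {"x": 0.506, "y": -0.355, "z": 0.2, "ax": 0, "ay": 0, "az": 0.343, "jaw": 1}
    - {"x": 0.506, "y": -0.355, "z": 0.384, "ax": 0, "ay": 0, "az": 0.343, "jaw": 1}
    - {"x": 0.506, "y": -0.355, "z": 0.384, "ax": 0, "ay": 0, "az": 0.343, "jaw": 1}
    - {"x": 0.506, "y": -0.355, "z": 0.384, "ax": 0, "ay": 0, "az": 0.343, "jaw": 1}
    - {"x": 0.506, "y": -0.355, "z": 0.384, "ax": 0, "ay": 0, "az": 0.343, "jaw": 1}
    - {"x": 0.506, "y": -0.355, "z": 0.384, "ax": 0, "ay": 0, "az": 0.343, "jaw": 1}
    - {"x": 0.506, "y": -0.355, "z": 0.384, "ax": 0, "ay": 0, "az": 0.343, "jaw": 1}

```text
time: 3.85
tool_pos: [512.3, 17.4, 150.5]
tcp_rot: [3.141, -0.001, 0.025]
contact_force: [-0.3, -0.2, 0.4]
grip_width: 91.6
finger_force: 0.0
```

```bash
python3 - <<'E'
from h import *
o=st(); im,d=save('wrist','w1'); m=bot.camera_model('wrist'); print(m)
T=np.array(m['T_tool_cam']); f=200/np.tan(np.radians(m['vertical_fov'])/2)
R=Ro.from_euler('xyz',o['tcp_rot']).as_matrix()
v,u=np.mgrid[0:400,0:640]; c=np.stack([(u-m['cx'])/f*d,(v-m['cy'])/f*d,d,np.ones_like(d)],-1)
w=(c@T.T)[...,:3]@R.T+o['tool_pos']
np.save('pics/w1w.npy',w)
s=(w[...,2]>66)&(w[...,2]<80)&(w[...,0]>480)&(w[...,0]<600)&(d>0)&(abs(w[...,1]-17)<60)
p=w[s];print(len(p),p.min(0),p.max(0),np.percentile(p,[2,50,98],axis=0).round(1))
# lug y extents per x-slice
for x in range(495,575,8):
    q=p[abs(p[:,0]-x)<4]
    if len(q): print(x,len(q),np.percentile(q[:,1],[1,99]).round(1),np.median(q[:,2]).round(1))
E
```

```text
t 3.85 q [-0.116  0.395  1.672 -0.     1.074  1.43 ] p [512.3  17.4 150.5] rpy [ 3.141e+00 -1.000e-03  2.500e-02] F [-0.3 -0.2  0.4] w 91.6 0.0
{'vertical_fov': 66.26930130357329, 'cx': 321.1921868223778, 'cy': 198.53034018224145, 'T_tool_cam': array([[ 1.76482376e-04, -9.55844195e-01, -2.93873856e-01,
         7.96587863e+01],
       [ 9.99999984e-01,  1.69930734e-04,  4.78268725e-05,
         1.08089429e+00],
       [ 4.22316178e-06, -2.93873860e-01,  9.55844210e-01,
        -1.58856014e+02],
       [ 0.00000000e+00,  0.00000000e+00,  0.00000000e+00,
         1.00000000e+00]])}
157 [576.42982809 -42.06127731  68.81867607] [579.26068162  75.89682013  73.77392035] [[576.5 -39.6  69.2]
 [577.8  17.3  70.8]
 [579.2  73.6  72.9]]
```

View pics/w1.png

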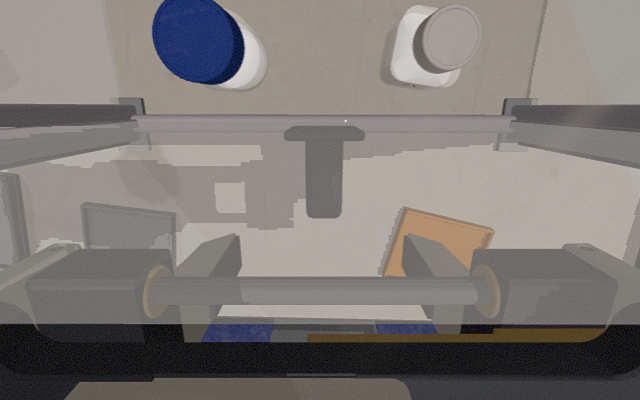

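The wrist view shows the lug at columns 305–343, down to row 217, with the blue cap at (198,40), the white cap at (447,38) and the orange tray at (440,245). The lug front is at x≈503 and y≈15. Descend with TCP at (518,15,35).

>>> send_rows:
  rows:
    - {"x": 0.028, "y": 0.012, "z": 0.05, "ax": 0, "ay": 0, "az": 0, "jaw": 1}
    - {"x": 0.028, "y": 0.012, "z": 0.15, "ax": 0, "ay": 0, "az": 0, "jaw": 1}
    - {"x": 0.028, "y": 0.012, "z": 0.3, "ax": 0, "ay": 0, "az": 0, "jaw": 1}
    - {"x": 0.028, "y": 0.012, "z": 0.42, "ax": 0, "ay": 0, "az": 0, "jaw": 1}
    - {"x": 0.028, "y": 0.012, "z": 0.52, "ax": 0, "ay": 0, "az": 0, "jaw": 1}
    - {"x": 0.028, "y": 0.012, "z": 0.577, "ax": 0, "ay": 0, "az": 0, "jaw": 1}
    - {"x": 0.028, "y": 0.012, "z": 0.577, "ax": 0, "ay": 0, "az": 0, "jaw": 1}
    - {"x": 0.028, "y": 0.012, "z": 0.577, "ax": 0, "ay": 0, "az": 0, "jaw": 1}
    - {"x": 0.028, "y": 0.012, "z": 0.577, "ax": 0, "ay": 0, "az": 0, "jaw": 1}
    - {"x": 0.028, "y": 0.012, "z": 0.577, "ax": 0, "ay": 0, "az": 0, "jaw": 1}

```text
time: 5.15
tool_pos: [518.1, 15.2, 35.1]
tcp_rot: [3.141, -0.001, 0.026]
contact_force: [-0.3, 1.0, -0.3]
grip_width: 92.0
finger_force: 0.0
```

>>> send_rows:
  rows:
    - {"x": 0, "y": 0, "z": 0, "ax": 0, "ay": 0, "az": 0, "jaw": 0}
    - {"x": 0, "y": 0, "z": 0, "ax": 0, "ay": 0, "az": 0, "jaw": -0.2}
    - {"x": 0, "y": 0, "z": 0, "ax": 0, "ay": 0, "az": 0, "jaw": -0.5}
    - {"x": 0, "y": 0, "z": 0, "ax": 0, "ay": 0, "az": 0, "jaw": -1}
    - {"x": 0, "y": 0, "z": 0, "ax": 0, "ay": 0, "az": 0, "jaw": -1}
    - {"x": 0, "y": 0, "z": 0, "ax": 0, "ay": 0, "az": 0, "jaw": -1}
    - {"x": 0, "y": 0, "z": 0, "ax": 0, "ay": 0, "az": 0, "jaw": -1}
    - {"x": 0, "y": 0, "z": 0, "ax": 0, "ay": 0, "az": 0, "jaw": -1}
    - {"x": 0, "y": 0, "z": 0, "ax": 0, "ay": 0, "az": 0, "jaw": -1}
    - {"x": 0, "y": 0, "z": 0, "ax": 0, "ay": 0, "az": 0, "jaw": -1}

```text
time: 6.4
tool_pos: [517.8, 15.5, 34.5]
tcp_rot: [-3.141, 0.0, 0.026]
contact_force: [-0.2, 3.4, -0.7]
grip_width: 29.8
finger_force: 30.0
```

```bash
python3 - <<'E'
from h import *
st()
E
```

```text
t 6.4 q [-0.118  0.567  1.773  0.     0.802  1.427] p [517.8  15.5  34.5] rpy [-3.141  0.     0.026] F [-0.2  3.4 -0.7] w 29.8 30.0
```

>>> send_rows:
  rows:
    - {"x": 0, "y": 0, "z": -0.04, "ax": 0, "ay": 0, "az": 0, "jaw": -1}
    - {"x": 0, "y": 0, "z": -0.12, "ax": 0, "ay": 0, "az": 0, "jaw": -1}
    - {"x": 0, "y": 0, "z": -0.23, "ax": 0, "ay": 0, "az": 0, "jaw": -1}
    - {"x": 0, "y": 0, "z": -0.35, "ax": 0, "ay": 0, "az": 0, "jaw": -1}
    - {"x": 0, "y": 0, "z": -0.47, "ax": 0, "ay": 0, "az": 0, "jaw": -1}
    - {"x": 0, "y": 0, "z": -0.59, "ax": 0, "ay": 0, "az": 0, "jaw": -1}
    - {"x": 0, "y": 0, "z": -0.71, "ax": 0, "ay": 0, "az": 0, "jaw": -1}
    - {"x": 0, "y": 0, "z": -0.83, "ax": 0, "ay": 0, "az": 0, "jaw": -1}
    - {"x": 0, "y": 0, "z": -0.93, "ax": 0, "ay": 0, "az": 0, "jaw": -1}
    - {"x": 0, "y": 0, "z": -1, "ax": 0, "ay": 0, "az": 0, "jaw": -1}

```text
time: 7.65
tool_pos: [517.7, 15.5, 235.0]
tcp_rot: [-3.141, -0.0, 0.026]
contact_force: [2.9, 3.2, -4.9]
grip_width: 29.8
finger_force: 30.0
```

>>> send_rows:
  rows:
    - {"x": 0, "y": 0, "z": -0.06, "ax": 0, "ay": 0, "az": 0, "jaw": -1}
    - {"x": 0, "y": 0, "z": -0.14, "ax": 0, "ay": 0, "az": 0, "jaw": -1}
    - {"x": 0, "y": 0, "z": -0.22, "ax": 0, "ay": 0, "az": 0, "jaw": -1}
    - {"x": 0, "y": 0, "z": -0.29, "ax": 0, "ay": 0, "az": 0, "jaw": -1}
    - {"x": 0, "y": 0, "z": -0.34, "ax": 0, "ay": 0, "az": 0, "jaw": -1}
    - {"x": 0, "y": 0, "z": -0.34, "ax": 0, "ay": 0, "az": 0, "jaw": -1}
    - {"x": 0, "y": 0, "z": -0.34, "ax": 0, "ay": 0, "az": 0, "jaw": -1}
    - {"x": 0, "y": 0, "z": -0.34, "ax": 0, "ay": 0, "az": 0, "jaw": -1}
    - {"x": 0, "y": 0, "z": -0.34, "ax": 0, "ay": 0, "az": 0, "jaw": -1}
    - {"x": 0, "y": 0, "z": -0.34, "ax": 0, "ay": 0, "az": 0, "jaw": -1}

```text
time: 8.9
tool_pos: [517.7, 15.4, 302.7]
tcp_rot: [-3.141, -0.0, 0.026]
contact_force: [0.6, 4.9, 2.6]
grip_width: 29.5
finger_force: 30.0
```

```bash
python3 - <<'E'
from h import *
st()
from scipy.optimize import least_squares
L=np.loadtxt('log.txt'); q=L[:,:6]; s=L[:,6:9]
def f(p):
    h,a,b,d,e,l=p
    q2=q[:,1];q23=q2+q[:,2];q5=q23+q[:,4]
    r=a*np.sin(q2)+b*np.sin(q23)+d*np.sin(q5)+e*np.cos(q23); z=h+a*np.cos(q2)+b*np.cos(q23)+d*np.cos(q5)-e*np.sin(q23)
    c,sn=np.cos(q[:,0]),np.sin(q[:,0])
    return np.r_[c*r-sn*l-s[:,0],sn*r+c*l-s[:,1],z-s[:,2]]
x=least_squares(f,[150,450,400,250,0,76]); print(x.x.round(1),abs(x.fun).max(),np.linalg.svd(x.jac)[1].round(2))
E
```

```text
t 8.9 q [-0.118  0.281  1.402  0.     1.459  1.427] p [517.7  15.4 302.7] rpy [-3.141 -0.     0.026] F [0.6 4.9 2.6] w 29.5 30.0
[222.9 506.2 379.6 318.1  46.5  76.4] 0.07261037143194038 [4.4  2.33 2.24 0.4  0.15 0.  ]
```

Grasped and raised 268 mm with the force staying low. Next I'll release it, back off, and make a small test tilt to learn the wrist geometry.

>>> send_rows:
  rows:
    - {"x": 0, "y": 0, "z": 0, "ax": 0, "ay": 0, "az": 0, "jaw": 0.2}
    - {"x": 0, "y": 0, "z": 0, "ax": 0, "ay": 0, "az": 0, "jaw": 0.6}
    - {"x": 0, "y": 0, "z": 0, "ax": 0, "ay": 0, "az": 0, "jaw": 1}
    - {"x": 0, "y": 0, "z": 0, "ax": 0, "ay": 0, "az": 0, "jaw": 1}
    - {"x": -0.06, "y": 0, "z": 0, "ax": 0, "ay": 0, "az": 0, "jaw": 1}
    - {"x": -0.2, "y": 0, "z": 0, "ax": 0, "ay": 0, "az": 0, "jaw": 1}
    - {"x": -0.36, "y": 0, "z": 0, "ax": 0, "ay": 0, "az": 0, "jaw": 1}
    - {"x": -0.5, "y": 0, "z": 0, "ax": 0, "ay": 0, "az": 0, "jaw": 1}
    - {"x": -0.6, "y": 0, "z": 0, "ax": 0, "ay": 0, "az": 0, "jaw": 1}
    - {"x": -0.6, "y": 0, "z": 0, "ax": 0, "ay": 0, "az": 0, "jaw": 1}

```text
time: 10.15
tool_pos: [396.5, 12.3, 302.9]
tcp_rot: [3.141, -0.001, 0.025]
contact_force: [0.7, -0.8, 0.9]
grip_width: 91.9
finger_force: 0.0
```

>>> send_rows:
  rows:
    - {"x": 0, "y": 0, "z": 0, "ax": -0.1, "ay": 0, "az": 0, "jaw": 1}
    - {"x": 0, "y": 0, "z": 0, "ax": -0.2, "ay": 0, "az": 0, "jaw": 1}
    - {"x": 0, "y": 0, "z": 0, "ax": -0.3, "ay": 0, "az": 0, "jaw": 1}
    - {"x": 0, "y": 0, "z": 0, "ax": -0.4, "ay": 0, "az": 0, "jaw": 1}
    - {"x": 0, "y": 0, "z": 0, "ax": -0.4, "ay": 0, "az": 0, "jaw": 1}
    - {"x": 0, "y": 0, "z": 0, "ax": -0.4, "ay": 0, "az": 0, "jaw": 1}
    - {"x": 0, "y": 0, "z": 0, "ax": -0.4, "ay": 0, "az": 0, "jaw": 1}
    - {"x": 0, "y": 0, "z": 0, "ax": -0.4, "ay": 0, "az": 0, "jaw": 1}
    - {"x": 0, "y": 0, "z": 0, "ax": -0.4, "ay": 0, "az": 0, "jaw": 1}
    - {"x": 0, "y": 0, "z": 0, "ax": -0.4, "ay": 0, "az": 0, "jaw": 1}

```text
time: 11.4
tool_pos: [397.8, 12.0, 302.6]
tcp_rot: [2.723, -0.0, 0.025]
contact_force: [-1.1, -0.3, -0.8]
grip_width: 92.2
finger_force: 0.0
```

```bash
cat >> h.py <<'E'
def fk(q,p,sg=1):
    h,a,b,d,e,l=p
    R1=Ro.from_euler('z',q[0]); R2=R1*Ro.from_euler('y',q[1]); R3=R1*Ro.from_euler('y',q[1]+q[2])
    R=R3*Ro.from_euler('z',sg*q[3])*Ro.from_euler('y',q[4])*Ro.from_euler('z',q[5]+np.pi/2)
    return np.array([0,0,h])+R1.apply([0,l,0])+R2.apply([0,0,a])+R3.apply([e,0,b])+R.apply([0,0,d]),R
def fit(sg=1):
    from scipy.optimize import least_squares
    L=np.loadtxt('log.txt')
    f=lambda p:np.concatenate([fk(r[:6],p,sg)[0]-r[6:9] for r in L])
    x=least_squares(f,[223,506,380,318,46,76]); return x.x,abs(x.fun).max()
E
python3 - <<'E'
from h import *
o=st()
for sg in(1,-1):
    p,e=fit(sg); print(sg,p.round(1),e); q,R=fk(o['joint_positions'],p,sg); print(q.round(1),R.as_euler('xyz').round(3))
save('side','side2')
E
```

```text
t 11.4 q [ 0.161  0.106  1.699 -0.42   1.412  1.789] p [397.8  12.  302.6] rpy [ 2.723 -0.     0.025] F [-1.1 -0.3 -0.8] w 92.2 0.0
1 [222.9 506.2 379.6 318.1  46.5  76.4] 3.410605131648481e-13
[397.8  12.  302.6] [ 2.723 -0.     0.025]
-1 [-425.1  589.6  360.7 -284.1   80.2   74.1] 43.33880476231661
[411.4  25.8 259.2] [-2.758  0.173 -0.108]
```

View pics/side2.png

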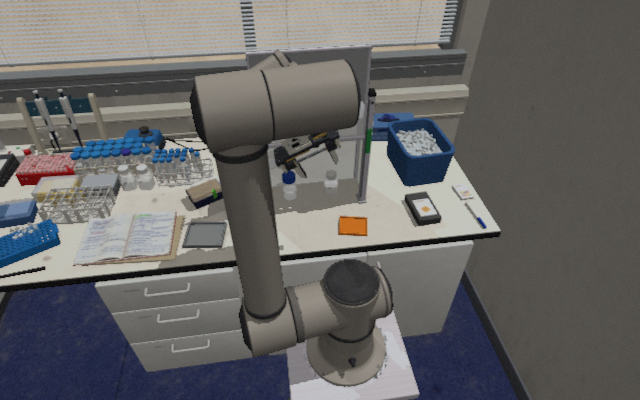

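The side view shows the sash up and holding, the caps at (289,177) blue and (331,176) white, and the large tray at (205,234). The FK model fits, so I'll plan the wrist flip (q4→π) as a joint path to the pre-grasp pose.

```bash
wc -l log.txt; cat >> h.py <<'E'
PM=np.array([222.9,506.2,379.6,318.1,46.5,76.4])
LO=np.array([-2.53,-.77,.04,-1,.28,-3.11]);HI=np.array([2.53,2.02,2.7,4.14,2.66,3.11])
def ik(pos,R,q0):
    from scipy.optimize import least_squares
    def f(q):
        p,r=fk(q,PM); return np.r_[(p-pos)/100,(R.inv()*r).as_rotvec()]
    x=least_squares(f,np.clip(q0,LO+.01,HI-.01),bounds=(LO,HI)); return x.x,abs(x.fun).max()
def tool(T,yaw,up=0): # tool z at angle T from up, heading yaw; up=0: tool x downward
    return Ro.from_euler('z',yaw)*Ro.from_euler('y',T)*Ro.from_euler('z',np.pi*up)
E
python3 - <<'E'
from h import *
p,e=fit(); print(p,e)
# bottle from wrist picture
m=bot.camera_model('wrist');T=np.array(m['T_tool_cam']); f=200/np.tan(np.radians(m['vertical_fov'])/2)
R=Ro.from_euler('xyz',[3.141,-.001,.025]);tp=np.array([512.3,17.4,150.5])
for u,v in((198,40),):
    d=T[:3,:3]@np.array([(u-m['cx'])/f,(v-m['cy'])/f,1]); d=R.apply(d); o=tp+R.apply(T[:3,3]); print('w',o+d*(110-o[2])/d[2])
print('side',ray('side',289,177,97),'white',ray('side',331,176,85))
o=bot.get_obs(); q=o['joint_positions']
yaw=.025; ux=np.array([np.cos(yaw),np.sin(yaw),0])
for Tt in (2.0,2.1,2.18,2.3):
    Rt=tool(Tt,yaw)
    for back in(130,0):
        g=np.array([628,96,65.])-back*ux; t=g+Rt.apply([0,0,19])
        qq,e=ik(t,Rt,[0,.6,2.3,3.14,.8,1.57]); print(Tt,back,t.round(),qq.round(2),round(e,4))
E
```

```text
6 log.txt
[222.9   506.2   379.6   318.081  46.5    76.4  ] 3.410605131648481e-13
w [626.20808431  91.12475576 110.        ]
side [628.4  95.   97. ] white [627.3 -59.9  85. ]
2.0 130 [515.  93.  57.] [0.04 0.92 2.57 3.16 1.49 1.58] 0.0
2.0 0 [645.  96.  57.] [0.04 0.81 2.23 3.15 1.04 1.57] 0.0
2.1 130 [514.  93.  55.] [0.04 0.79 2.54 3.16 1.22 1.57] 0.0
2.1 0 [644.  96.  55.] [0.04 0.74 2.2  3.15 0.84 1.57] 0.0
2.18 130 [514.  93.  54.] [0.04 0.69 2.5  3.16 1.02 1.57] 0.0
2.18 0 [644.  96.  54.] [0.04 0.69 2.16 3.15 0.67 1.57] 0.0
2.3 130 [512.  93.  52.] [0.04 0.58 2.44 3.16 0.72 1.57] 0.0
2.3 0 [642.  96.  52.] [0.03 0.63 2.1  3.16 0.43 1.56] 0.0
```

```bash
python3 - <<'E'
from h import *
np.set_printoptions(suppress=True,linewidth=160)
o=bot.get_obs(); q=o['joint_positions']; Rt=tool(2.1,.025); ux=np.array([np.cos(.025),np.sin(.025),0])
B=np.array([627.5,94.5,0])
g=B-150*ux+[0,0,150]; t=g+Rt.apply([0,0,19]); qe,e=ik(t,Rt,[0,.6,2.3,3.14,.8,1.57]); print(qe.round(2),e,t.round())
N=24
s=np.linspace(0,1,N+1); path=q+(qe-q)*s[:,None]
path[:,4]+=0.0
pts=[[sx*65*0,sy*65,0] for sx in(1,) for sy in(-1,1)]+[[sx*38,sy*95,z] for sx in(-1,1) for sy in(-1,1) for z in(-66,-170)]
for k in range(0,N+1):
    p,R=fk(path[k],PM); c=p+R.apply(pts)
    j=0 if k==0 else fk(path[k-1],PM); ang=0 if k==0 else np.degrees((j[1].inv()*R).magnitude()); dd=0 if k==0 else np.linalg.norm(p-j[0])
    print(k,p.round(),'min',c.min(0).round(),'max',c.max(0).round(),round(ang,1),round(dd))
np.save('path.npy',path)
E
```

```text
[0.04 0.43 2.56 3.15 0.89 1.57] 4.134108166908845e-11 [494.  91. 140.]
0 [398.  12. 303.] min [356. -49. 276.] max [437. 169. 496.] 0 0
1 [379.  52. 269.] min [343. -21. 252.] max [427. 190. 461.] 8.7 55
2 [360.  93. 244.] min [329.   7. 235.] max [417. 212. 428.] 8.7 52
3 [343. 136. 225.] min [311.  38. 225.] max [412. 232. 399.] 8.7 49
4 [328. 178. 213.] min [293.  57. 205.] max [409. 265. 398.] 8.7 46
5 [316. 219. 208.] min [277.  76. 192.] max [409. 295. 400.] 8.7 43
6 [309. 257. 208.] min [263.  96. 186.] max [410. 322. 403.] 8.7 39
7 [306. 293. 213.] min [253. 117. 185.] max [414. 347. 407.] 8.7 36
8 [308. 325. 221.] min [246. 138. 188.] max [420. 373. 412.] 8.7 33
9 [315. 352. 232.] min [244. 158. 196.] max [427. 393. 416.] 8.7 30
10 [327. 373. 243.] min [246. 176. 204.] max [435. 406. 419.] 8.8 27
11 [344. 389. 255.] min [252. 194. 207.] max [444. 414. 420.] 8.8 26
12 [364. 398. 265.] min [258. 209. 211.] max [458. 414. 420.] 8.9 25
13 [387. 401. 273.] min [263. 222. 215.] max [476. 407. 417.] 8.9 25
14 [412. 397. 279.] min [270. 221. 218.] max [493. 401. 411.] 9.0 26
15 [437. 387. 280.] min [280. 200. 221.] max [508. 400. 403.] 9.0 27
16 [462. 370. 278.] min [291. 178. 221.] max [520. 393. 392.] 9.1 30
17 [484. 348. 272.] min [304. 154. 219.] max [536. 379. 379.] 9.2 32
18 [503. 320. 261.] min [316. 129. 214.] max [551. 359. 364.] 9.2 35
19 [517. 288. 247.] min [325. 103. 207.] max [560. 334. 347.] 9.3 38
20 [526. 252. 229.] min [329.  78. 198.] max [563. 307. 329.] 9.3 41
21 [529. 213. 209.] min [331.  54. 186.] max [558. 281. 311.] 9.3 44
22 [525. 173. 187.] min [332.  31. 172.] max [545. 252. 293.] 9.4 46
23 [513. 132. 164.] min [330.  10. 157.] max [524. 219. 275.] 9.4 49
24 [494.  91. 140.] min [326.  -8. 140.] max [496. 185. 259.] 9.4 51
```

```bash
cat > plan.py <<'E'
from h import *
np.set_printoptions(suppress=True,linewidth=160)
def rows(path,k0):
    p0,R0=fk(path[k0],PM)
    for k in range(k0+1,min(k0+11,len(path))):
        p,R=fk(path[k],PM); print(k,(R0.inv().apply(p-p0)/200).round(2),((R0.inv()*R).as_rotvec(degrees=True)/60).round(2))
E
python3 - <<'E'
from plan import *
path0=np.load('path.npy'); q,qe=path0[0],path0[-1]
s=np.linspace(0,1,41); s=s; path=q+(qe-q)*s[:,None]
path[:,1]-=.28*np.sin(np.pi*np.clip((s-.4)/.6,0,1))
pts=[[0,sy*65,0] for sy in(-1,1)]+[[sx*38,sy*95,z] for sx in(-1,1) for sy in(-1,1) for z in(-66,-170)]
for k in range(20,41,2):
    p,R=fk(path[k],PM); c=p+R.apply(pts); n=c[c[:,0].argmax()]; print(k,p.round(),n.round(),c.min(0).round())
dq=np.abs(np.diff(path,axis=0)).max(0)/.125; print(dq.round(2))
np.save('path.npy',path)
for k in range(0,40,10): rows(path,k)
E
```

```text
20 [355. 397. 321.] [439. 346. 391.] [244. 208. 258.]
22 [374. 399. 358.] [450. 328. 421.] [242. 223. 285.]
24 [395. 392. 387.] [462. 304. 440.] [244. 209. 307.]
26 [419. 375. 406.] [474. 274. 446.] [251. 183. 323.]
28 [446. 350. 411.] [490. 320. 448.] [264. 155. 329.]
30 [474. 318. 400.] [515. 278. 430.] [281. 126. 324.]
32 [499. 280. 372.] [536. 231. 394.] [302.  96. 308.]
34 [518. 236. 328.] [549. 181. 342.] [323.  67. 279.]
36 [526. 189. 271.] [549. 129. 279.] [329.  39. 239.]
38 [518. 140. 206.] [531.  76. 209.] [331.  14. 191.]
40 [494.  91. 140.] [496.  26. 140.] [326.  -8. 140.]
[0.03 0.36 0.17 0.71 0.1  0.04]
1 [-0.05 -0.15  0.05] [ 0.08 -0.03  0.  ]
2 [-0.11 -0.3   0.08] [ 0.16 -0.07  0.01]
3 [-0.16 -0.45  0.1 ] [ 0.24 -0.1   0.01]
4 [-0.21 -0.59  0.11] [ 0.32 -0.13  0.03]
5 [-0.26 -0.73  0.1 ] [ 0.4  -0.17  0.04]
6 [-0.3  -0.86  0.08] [ 0.48 -0.2   0.06]
7 [-0.34 -0.99  0.06] [ 0.55 -0.23  0.08]
8 [-0.37 -1.11  0.02] [ 0.63 -0.26  0.11]
9 [-0.4  -1.22 -0.02] [ 0.7  -0.3   0.14]
10 [-0.41 -1.32 -0.07] [ 0.78 -0.33  0.18]
11 [-0.03 -0.1   0.04] [ 0.08 -0.02  0.04]
12 [-0.06 
[... 476 characters left out ...]
09] [0.24 0.02 0.1 ]
24 [-0.04 -0.36 -0.14] [0.31 0.03 0.14]
25 [-0.02 -0.43 -0.19] [0.39 0.04 0.19]
26 [ 0.02 -0.49 -0.24] [0.46 0.05 0.24]
27 [ 0.08 -0.54 -0.29] [0.52 0.06 0.3 ]
28 [ 0.15 -0.57 -0.35] [0.59 0.08 0.36]
29 [ 0.24 -0.59 -0.4 ] [0.65 0.1  0.42]
30 [ 0.34 -0.59 -0.45] [0.71 0.12 0.49]
31 [ 0.1  -0.07 -0.02] [0.06 0.04 0.06]
32 [ 0.23 -0.13 -0.04] [0.12 0.08 0.13]
33 [ 0.37 -0.19 -0.08] [0.18 0.13 0.2 ]
34 [ 0.53 -0.23 -0.12] [0.24 0.18 0.27]
35 [ 0.7  -0.25 -0.18] [0.3  0.24 0.33]
36 [ 0.87 -0.27 -0.25] [0.36 0.31 0.4 ]
37 [ 1.06 -0.26 -0.33] [0.41 0.38 0.46]
38 [ 1.24 -0.24 -0.43] [0.47 0.45 0.52]
39 [ 1.41 -0.21 -0.55] [0.53 0.53 0.58]
40 [ 1.58 -0.16 -0.68] [0.59 0.61 0.63]
```

```bash
python3 - <<'E'
from plan import *
q=np.load('path.npy')[0]; Rt=tool(2.1,.025); ux=np.array([np.cos(.025),np.sin(.025),0]); B=np.array([627.5,94.5,0])
g=B-190*ux+[0,0,170]; t=g+Rt.apply([0,0,19]); qe,e=ik(t,Rt,[0,.6,2.3,3.14,.8,1.57]); print(qe.round(2),e,t.round())
s=np.linspace(0,1,51); path=q+(qe-q)*s[:,None]
path[:,1]-=.2*np.sin(np.pi*np.clip((s-.35)/.65,0,1))
pts=[[0,sy*65,0] for sy in(-1,1)]+[[sx*38,sy*95,z] for sx in(-1,1) for sy in(-1,1) for z in(-66,-170)]
for k in range(26,51,3):
    p,R=fk(path[k],PM); c=p+R.apply(pts); n=c[c[:,0].argmax()]; print(k,p.round(),n.round(),c.min(0).round())
np.save('path.npy',path)
for k in range(0,50,10): rows(path,k)
E
```

```text
[0.04 0.32 2.64 3.16 0.86 1.57] 3.1534495847918004e-10 [454.  90. 160.]
26 [345. 396. 334.] [426. 337. 402.] [224. 212. 268.]
29 [371. 393. 362.] [442. 312. 418.] [226. 216. 287.]
32 [400. 376. 378.] [459. 277. 419.] [234. 186. 300.]
35 [431. 347. 379.] [477. 317. 413.] [248. 153. 304.]
38 [460. 307. 362.] [502. 266. 388.] [266. 118. 296.]
41 [481. 259. 328.] [517. 208. 345.] [286.  82. 276.]
44 [490. 205. 279.] [517. 147. 288.] [293.  48. 244.]
47 [482. 148. 221.] [497.  85. 224.] [293.  17. 205.]
50 [454.  90. 160.] [456.  25. 160.] [286.  -9. 160.]
1 [-0.05 -0.12  0.04] [ 0.07 -0.03  0.  ]
2 [-0.09 -0.24  0.07] [ 0.13 -0.05  0.  ]
3 [-0.14 -0.36  0.08] [ 0.19 -0.08  0.01]
4 [-0.18 -0.47  0.1 ] [ 0.26 -0.1   0.02]
5 [-0.23 -0.59  0.1 ] [ 0.32 -0.13  0.03]
6 [-0.27 -0.7   0.09] [ 0.38 -0.15  0.04]
7 [-0.31 -0.8   0.08] [ 0.45 -0.18  0.05]
8 [-0.34 -0.91  0.06] [ 0.51 -0.2   0.07]
9 [-0.38 -1.    0.04] [ 0.57 -0.23  0.09]
10 [-0.4  -1.1   0.01] [ 0.63 -0.26  0.11]
11 [-0.03 -0.09  0.03] [ 0.06 -0.02  0.02]
12 [-0.07 -0.17  0.06] [ 0.12 -0.04  0.05]
13 [-0.09 -0.26  0.08] [ 0.18 -0.06
[... 805 characters left out ...]
-0.05] [0.16 0.04 0.13]
34 [ 0.14 -0.21 -0.08] [0.21 0.05 0.18]
35 [ 0.2  -0.25 -0.11] [0.26 0.07 0.23]
36 [ 0.26 -0.28 -0.14] [0.31 0.09 0.28]
37 [ 0.34 -0.3  -0.18] [0.36 0.12 0.33]
38 [ 0.42 -0.32 -0.22] [0.41 0.14 0.39]
39 [ 0.51 -0.33 -0.26] [0.46 0.17 0.44]
40 [ 0.6  -0.33 -0.31] [0.5 0.2 0.5]
41 [ 0.09 -0.06 -0.02] [0.05 0.04 0.05]
42 [ 0.19 -0.12 -0.04] [0.1  0.07 0.1 ]
43 [ 0.3  -0.17 -0.07] [0.14 0.11 0.15]
44 [ 0.41 -0.21 -0.11] [0.19 0.16 0.2 ]
45 [ 0.53 -0.25 -0.15] [0.24 0.2  0.25]
46 [ 0.66 -0.28 -0.21] [0.29 0.25 0.3 ]
47 [ 0.78 -0.31 -0.27] [0.34 0.3  0.35]
48 [ 0.9  -0.33 -0.34] [0.39 0.35 0.39]
49 [ 1.02 -0.34 -0.42] [0.44 0.4  0.44]
50 [ 1.14 -0.35 -0.51] [0.49 0.46 0.48]
```

>>> send_rows:
  rows:
    - {"x": -0.05, "y": -0.12, "z": 0.04, "ax": 0.07, "ay": -0.03, "az": 0, "jaw": 1}
    - {"x": -0.09, "y": -0.24, "z": 0.07, "ax": 0.13, "ay": -0.05, "az": 0, "jaw": 1}
    - {"x": -0.14, "y": -0.36, "z": 0.08, "ax": 0.19, "ay": -0.08, "az": 0.01, "jaw": 1}
    - {"x": -0.18, "y": -0.47, "z": 0.1, "ax": 0.26, "ay": -0.1, "az": 0.02, "jaw": 1}
    - {"x": -0.23, "y": -0.59, "z": 0.1, "ax": 0.32, "ay": -0.13, "az": 0.03, "jaw": 1}
    - {"x": -0.27, "y": -0.7, "z": 0.09, "ax": 0.38, "ay": -0.15, "az": 0.04, "jaw": 1}
    - {"x": -0.31, "y": -0.8, "z": 0.08, "ax": 0.45, "ay": -0.18, "az": 0.05, "jaw": 1}
    - {"x": -0.34, "y": -0.91, "z": 0.06, "ax": 0.51, "ay": -0.2, "az": 0.07, "jaw": 1}
    - {"x": -0.38, "y": -1.0, "z": 0.04, "ax": 0.57, "ay": -0.23, "az": 0.09, "jaw": 1}
    - {"x": -0.38, "y": -1.0, "z": 0.04, "ax": 0.57, "ay": -0.23, "az": 0.09, "jaw": 1}

```text
time: 12.7
tool_pos: [316.9, 189.4, 213.5]
tcp_rot: [-2.975, 0.225, -0.097]
contact_force: [0.1, -1.1, -0.1]
grip_width: 91.8
finger_force: 0.0
```

```bash
python3 - <<'E'
from plan import *
st(); path=np.load('path.npy'); print(path[9].round(3)); rows(path,9); rows(path,19)
E
```

```text
t 12.7 q [0.138 0.144 1.869 0.222 1.315 1.748] p [316.9 189.4 213.5] rpy [-2.975  0.225 -0.097] F [ 0.1 -1.1 -0.1] w 91.8 0.0
[0.139 0.145 1.868 0.223 1.313 1.75 ]
10 [-0.04 -0.09  0.03] [ 0.06 -0.02  0.02]
11 [-0.07 -0.18  0.06] [ 0.12 -0.04  0.04]
12 [-0.1  -0.27  0.08] [ 0.18 -0.06  0.07]
13 [-0.13 -0.35  0.09] [ 0.25 -0.08  0.1 ]
14 [-0.15 -0.44  0.1 ] [ 0.31 -0.1   0.13]
15 [-0.16 -0.52  0.1 ] [ 0.36 -0.12  0.16]
16 [-0.17 -0.6   0.09] [ 0.42 -0.13  0.19]
17 [-0.18 -0.67  0.08] [ 0.48 -0.15  0.23]
18 [-0.18 -0.74  0.05] [ 0.54 -0.15  0.26]
19 [-0.19 -0.81 -0.  ] [ 0.6  -0.15  0.29]
20 [-0.03 -0.08 -0.  ] [0.06 0.   0.03]
21 [-0.05 -0.16 -0.02] [0.13 0.   0.05]
22 [-0.07 -0.23 -0.03] [0.19 0.01 0.08]
23 [-0.08 -0.3  -0.05] [0.25 0.01 0.11]
24 [-0.09 -0.37 -0.08] [0.31 0.01 0.14]
25 [-0.09 -0.44 -0.11] [0.38 0.01 0.17]
26 [-0.09 -0.49 -0.15] [0.44 0.02 0.2 ]
27 [-0.08 -0.55 -0.18] [0.49 0.02 0.24]
28 [-0.07 -0.59 -0.23] [0.55 0.02 0.28]
29 [-0.04 -0.63 -0.27] [0.61 0.03 0.32]
```

Tracking is excellent, so I'll continue.

>>> send_rows:
  rows:
    - {"x": -0.04, "y": -0.09, "z": 0.03, "ax": 0.06, "ay": -0.02, "az": 0.02, "jaw": 1}
    - {"x": -0.07, "y": -0.18, "z": 0.06, "ax": 0.12, "ay": -0.04, "az": 0.04, "jaw": 1}
    - {"x": -0.1, "y": -0.27, "z": 0.08, "ax": 0.18, "ay": -0.06, "az": 0.07, "jaw": 1}
    - {"x": -0.13, "y": -0.35, "z": 0.09, "ax": 0.25, "ay": -0.08, "az": 0.1, "jaw": 1}
    - {"x": -0.15, "y": -0.44, "z": 0.1, "ax": 0.31, "ay": -0.1, "az": 0.13, "jaw": 1}
    - {"x": -0.16, "y": -0.52, "z": 0.1, "ax": 0.36, "ay": -0.12, "az": 0.16, "jaw": 1}
    - {"x": -0.17, "y": -0.6, "z": 0.09, "ax": 0.42, "ay": -0.13, "az": 0.19, "jaw": 1}
    - {"x": -0.18, "y": -0.67, "z": 0.08, "ax": 0.48, "ay": -0.15, "az": 0.23, "jaw": 1}
    - {"x": -0.18, "y": -0.74, "z": 0.05, "ax": 0.54, "ay": -0.15, "az": 0.26, "jaw": 1}
    - {"x": -0.19, "y": -0.81, "z": 0, "ax": 0.6, "ay": -0.15, "az": 0.29, "jaw": 1}

```text
time: 13.95
tool_pos: [302.1, 351.6, 248.7]
tcp_rot: [-2.416, 0.493, -0.313]
contact_force: [0.4, -0.7, -0.5]
grip_width: 92.1
finger_force: 0.0
```

>>> send_rows:
  rows:
    - {"x": -0.03, "y": -0.08, "z": 0, "ax": 0.06, "ay": 0, "az": 0.03, "jaw": 1}
    - {"x": -0.05, "y": -0.16, "z": -0.02, "ax": 0.13, "ay": 0, "az": 0.05, "jaw": 1}
    - {"x": -0.07, "y": -0.23, "z": -0.03, "ax": 0.19, "ay": 0.01, "az": 0.08, "jaw": 1}
    - {"x": -0.08, "y": -0.3, "z": -0.05, "ax": 0.25, "ay": 0.01, "az": 0.11, "jaw": 1}
    - {"x": -0.09, "y": -0.37, "z": -0.08, "ax": 0.31, "ay": 0.01, "az": 0.14, "jaw": 1}
    - {"x": -0.09, "y": -0.44, "z": -0.11, "ax": 0.38, "ay": 0.01, "az": 0.17, "jaw": 1}
    - {"x": -0.09, "y": -0.49, "z": -0.15, "ax": 0.44, "ay": 0.02, "az": 0.2, "jaw": 1}
    - {"x": -0.08, "y": -0.55, "z": -0.18, "ax": 0.49, "ay": 0.02, "az": 0.24, "jaw": 1}
    - {"x": -0.07, "y": -0.59, "z": -0.23, "ax": 0.55, "ay": 0.02, "az": 0.28, "jaw": 1}
    - {"x": -0.04, "y": -0.63, "z": -0.27, "ax": 0.61, "ay": 0.03, "az": 0.32, "jaw": 1}

```text
time: 15.2
tool_pos: [369.2, 391.2, 362.1]
tcp_rot: [-1.924, 0.748, -0.572]
contact_force: [0.2, 0.8, -0.3]
grip_width: 92.1
finger_force: 0.0
```

```bash
python3 - <<'E'
from plan import *
o=st(); path=np.load('path.npy'); print(path[29].round(3))
# re-plan from the actual joints with 20 rows
s=np.linspace(0,1,len(path[29:])); w=np.r_[path[28:29]+0,path[29:]]
P=path[29:].copy(); P=P+(o['joint_positions']-P[0])*(1-s)[:,None]; print(len(P))
rows(P,0); rows(P,10)
p,R=fk(P[-1],PM); np.save('end.npy',P[-1])
E
```

```text
t 15.2 q [0.085 0.047 2.246 1.645 1.095 1.664] p [369.2 391.2 362.1] rpy [-1.924  0.748 -0.572] F [ 0.2  0.8 -0.3] w 92.1 0.0
[0.09  0.053 2.244 1.654 1.094 1.661]
22
1 [ 0.01 -0.06 -0.01] [0.06 0.01 0.04]
2 [ 0.04 -0.12 -0.03] [0.11 0.02 0.08]
3 [ 0.07 -0.17 -0.05] [0.17 0.03 0.13]
4 [ 0.11 -0.21 -0.07] [0.22 0.04 0.18]
5 [ 0.16 -0.26 -0.1 ] [0.27 0.06 0.22]
6 [ 0.22 -0.29 -0.13] [0.32 0.08 0.27]
7 [ 0.28 -0.32 -0.17] [0.37 0.1  0.33]
8 [ 0.36 -0.34 -0.21] [0.42 0.12 0.38]
9 [ 0.44 -0.35 -0.25] [0.47 0.15 0.43]
10 [ 0.53 -0.35 -0.29] [0.51 0.18 0.49]
11 [ 0.09 -0.06 -0.02] [0.05 0.03 0.05]
12 [ 0.18 -0.11 -0.04] [0.1  0.07 0.1 ]
13 [ 0.28 -0.16 -0.07] [0.14 0.11 0.16]
14 [ 0.39 -0.2  -0.1 ] [0.19 0.15 0.21]
15 [ 0.51 -0.24 -0.15] [0.24 0.19 0.26]
16 [ 0.63 -0.27 -0.2 ] [0.29 0.24 0.31]
17 [ 0.75 -0.29 -0.26] [0.34 0.28 0.36]
18 [ 0.87 -0.31 -0.33] [0.39 0.33 0.4 ]
19 [ 0.99 -0.32 -0.4 ] [0.43 0.39 0.45]
20 [ 1.11 -0.32 -0.49] [0.48 0.44 0.49]
```

>>> send_rows:
  rows:
    - {"x": 0.01, "y": -0.06, "z": -0.01, "ax": 0.06, "ay": 0.01, "az": 0.04, "jaw": 1}
    - {"x": 0.04, "y": -0.12, "z": -0.03, "ax": 0.11, "ay": 0.02, "az": 0.08, "jaw": 1}
    - {"x": 0.07, "y": -0.17, "z": -0.05, "ax": 0.17, "ay": 0.03, "az": 0.13, "jaw": 1}
    - {"x": 0.11, "y": -0.21, "z": -0.07, "ax": 0.22, "ay": 0.04, "az": 0.18, "jaw": 1}
    - {"x": 0.16, "y": -0.26, "z": -0.1, "ax": 0.27, "ay": 0.06, "az": 0.22, "jaw": 1}
    - {"x": 0.22, "y": -0.29, "z": -0.13, "ax": 0.32, "ay": 0.08, "az": 0.27, "jaw": 1}
    - {"x": 0.28, "y": -0.32, "z": -0.17, "ax": 0.37, "ay": 0.1, "az": 0.33, "jaw": 1}
    - {"x": 0.36, "y": -0.34, "z": -0.21, "ax": 0.42, "ay": 0.12, "az": 0.38, "jaw": 1}
    - {"x": 0.44, "y": -0.35, "z": -0.25, "ax": 0.47, "ay": 0.15, "az": 0.43, "jaw": 1}
    - {"x": 0.53, "y": -0.35, "z": -0.29, "ax": 0.51, "ay": 0.18, "az": 0.49, "jaw": 1}

```text
time: 16.45
tool_pos: [467.2, 292.3, 352.2]
tcp_rot: [-1.894, 1.184, -1.18]
contact_force: [-0.7, -0.1, -0.4]
grip_width: 91.8
finger_force: 0.0
```

>>> send_rows:
  rows:
    - {"x": 0.09, "y": -0.06, "z": -0.02, "ax": 0.05, "ay": 0.03, "az": 0.05, "jaw": 1}
    - {"x": 0.18, "y": -0.11, "z": -0.04, "ax": 0.1, "ay": 0.07, "az": 0.1, "jaw": 1}
    - {"x": 0.28, "y": -0.16, "z": -0.07, "ax": 0.14, "ay": 0.11, "az": 0.16, "jaw": 1}
    - {"x": 0.39, "y": -0.2, "z": -0.1, "ax": 0.19, "ay": 0.15, "az": 0.21, "jaw": 1}
    - {"x": 0.51, "y": -0.24, "z": -0.15, "ax": 0.24, "ay": 0.19, "az": 0.26, "jaw": 1}
    - {"x": 0.63, "y": -0.27, "z": -0.2, "ax": 0.29, "ay": 0.24, "az": 0.31, "jaw": 1}
    - {"x": 0.75, "y": -0.29, "z": -0.26, "ax": 0.34, "ay": 0.28, "az": 0.36, "jaw": 1}
    - {"x": 0.87, "y": -0.31, "z": -0.33, "ax": 0.39, "ay": 0.33, "az": 0.4, "jaw": 1}
    - {"x": 0.99, "y": -0.32, "z": -0.4, "ax": 0.43, "ay": 0.39, "az": 0.45, "jaw": 1}
    - {"x": 0.99, "y": -0.32, "z": -0.4, "ax": 0.43, "ay": 0.39, "az": 0.45, "jaw": 1}

```text
time: 17.7
tool_pos: [474.8, 128.7, 201.4]
tcp_rot: [-3.065, 1.135, -2.902]
contact_force: [0.0, 0.5, -0.1]
grip_width: 91.6
finger_force: 0.0
```

```bash
python3 - <<'E'
from plan import *
o=st(); Rt=tool(2.1,.025); ux=np.array([np.cos(.025),np.sin(.025),0]); B=np.array([627.5,94.5,0])
t=B-150*ux+[0,0,62]+Rt.apply([0,0,19]); print(t); go(t,Rt.as_euler('xyz'))
im,d=save('wrist','w2'); save('side','side3')
E
```

```text
t 17.7 q [0.039 0.258 2.594 3.001 0.85  1.58 ] p [474.8 128.7 201.4] rpy [-3.065  1.135 -2.902] F [ 0.   0.5 -0.1] w 91.6 0.0
[493.94272549  91.16037235  52.40792401]
xyz [ 0.655 -0.177  0.373] a [0.109 0.093 0.092]
```

View pics/w2.png

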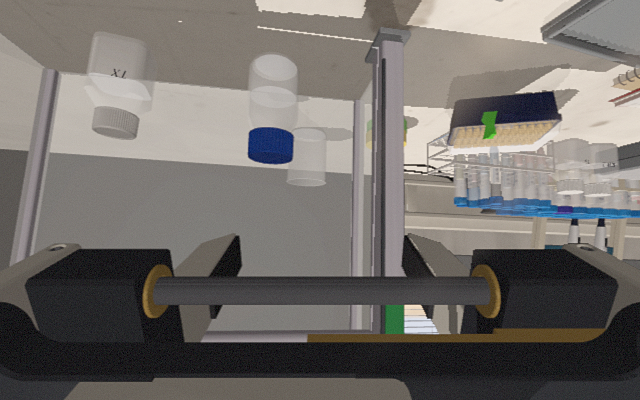

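The upside-down wrist view shows the blue cap at (271,146), the white bottle at (117,90), and a clear beaker behind at (307,155), whose base is near (309,130). I'll check the bottle and beaker positions.

```bash
python3 - <<'E'
from plan import *
m=bot.camera_model('wrist');T=np.array(m['T_tool_cam']); f=200/np.tan(np.radians(m['vertical_fov'])/2)
R=Ro.from_euler('xyz',[-3.065,1.135,-2.902]);tp=np.array([474.8,128.7,201.4])
def wr(u,v,x=None,z=None):
    d=R.apply(T[:3,:3]@np.array([(u-m['cx'])/f,(v-m['cy'])/f,1])); o=tp+R.apply(T[:3,3])
    k=(x-o[0])/d[0] if x else (z-o[2])/d[2]; return (o+d*k).round(1)
print('cap x=628',wr(271,146,x=628),'bottle foot',wr(274,58,x=605),'beaker foot',wr(309,130,z=0),wr(307,183,x=700),wr(307,183,x=800))
print(ray(*S(343,278),0))
d=np.load('pics/w2.npy'); print(d[155,307],d[146,271],wr(307,155,x=750))
E
```

```text
cap x=628 [628.   95.1  95.9] bottle foot [605.   93.2   7.4] beaker foot [824.3 159.    0. ] [700.  144.5 120.4] [800.  156.3 101.2]
[822.4 160.4   0. ]
407.44846 307.2163 [750.  148.7  67.7]
```

The bottle is confirmed at (628,95), and the beaker is outside the hood. Move to pre-grasp, then reach in.

>>> send_rows:
  rows:
    - {"x": 0.08, "y": -0.02, "z": 0.05, "ax": 0.02, "ay": 0.02, "az": 0.02, "jaw": 1}
    - {"x": 0.2, "y": -0.06, "z": 0.11, "ax": 0.04, "ay": 0.04, "az": 0.04, "jaw": 1}
    - {"x": 0.34, "y": -0.1, "z": 0.19, "ax": 0.07, "ay": 0.06, "az": 0.06, "jaw": 1}
    - {"x": 0.48, "y": -0.14, "z": 0.27, "ax": 0.09, "ay": 0.08, "az": 0.08, "jaw": 1}
    - {"x": 0.6, "y": -0.165, "z": 0.34, "ax": 0.109, "ay": 0.093, "az": 0.092, "jaw": 1}
    - {"x": 0.655, "y": -0.177, "z": 0.373, "ax": 0.109, "ay": 0.093, "az": 0.092, "jaw": 1}
    - {"x": 0.655, "y": -0.177, "z": 0.373, "ax": 0.109, "ay": 0.093, "az": 0.092, "jaw": 1}
    - {"x": 0.655, "y": -0.177, "z": 0.373, "ax": 0.109, "ay": 0.093, "az": 0.092, "jaw": 1}
    - {"x": 0.655, "y": -0.177, "z": 0.373, "ax": 0.109, "ay": 0.093, "az": 0.092, "jaw": 1}
    - {"x": 0.655, "y": -0.177, "z": 0.373, "ax": 0.109, "ay": 0.093, "az": 0.092, "jaw": 1}

```text
time: 19.05
tool_pos: [493.7, 91.1, 53.0]
tcp_rot: [3.14, 1.042, -3.119]
contact_force: [0.2, 0.2, 0.5]
grip_width: 91.7
finger_force: 0.0
```

```bash
python3 - <<'E'
from plan import *
o=st(); Rt=tool(2.1,.025); B=np.array([628,95,62.])
go(B+Rt.apply([0,0,19]),Rt.as_euler('xyz'))
im,d=save('side','side4'); cv2.imwrite('pics/c4.png',cv2.resize(im[90:260,190:400,::-1],None,fx=3,fy=3))
E
```

```text
t 19.05 q [0.036 0.829 2.597 3.152 1.327 1.575] p [493.7  91.1  53. ] rpy [ 3.14   1.042 -3.119] F [0.2 0.2 0.5] w 91.7 0.0
xyz [-0.378  0.004  0.653] a [-0.001  0.    -0.001]
```

View pics/c4.png

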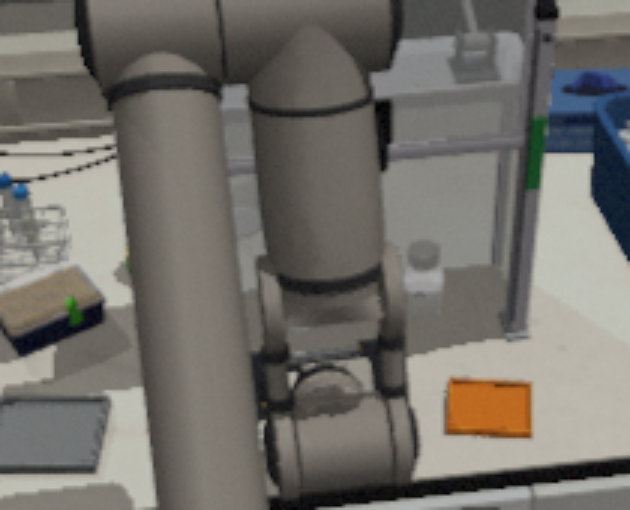

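The view is clear: sash rail up in the green band, handle at (385,135), arm in front of the opening. Reach in and close.

>>> send_rows:
  rows:
    - {"x": -0.02, "y": 0, "z": 0.035, "ax": 0, "ay": 0, "az": 0, "jaw": 1}
    - {"x": -0.06, "y": 0, "z": 0.104, "ax": 0, "ay": 0, "az": 0, "jaw": 1}
    - {"x": -0.11, "y": 0, "z": 0.19, "ax": 0, "ay": 0, "az": 0, "jaw": 1}
    - {"x": -0.17, "y": 0.002, "z": 0.294, "ax": 0, "ay": 0, "az": 0, "jaw": 1}
    - {"x": -0.23, "y": 0.004, "z": 0.397, "ax": 0, "ay": 0, "az": 0, "jaw": 1}
    - {"x": -0.285, "y": 0.004, "z": 0.492, "ax": 0, "ay": 0, "az": 0, "jaw": 1}
    - {"x": -0.33, "y": 0.004, "z": 0.57, "ax": 0, "ay": 0, "az": 0, "jaw": 1}
    - {"x": -0.36, "y": 0.004, "z": 0.622, "ax": 0, "ay": 0, "az": 0, "jaw": 1}
    - {"x": -0.378, "y": 0.004, "z": 0.653, "ax": 0, "ay": 0, "az": 0, "jaw": 1}
    - {"x": -0.378, "y": 0.004, "z": 0.653, "ax": 0, "ay": 0, "az": 0, "jaw": 1}

```text
time: 20.35
tool_pos: [644.4, 95.3, 51.3]
tcp_rot: [3.14, 1.04, -3.12]
contact_force: [-0.7, 0.6, -0.1]
grip_width: 92.1
finger_force: 0.0
```

>>> send_rows:
  rows:
    - {"x": 0, "y": 0, "z": 0, "ax": 0, "ay": 0, "az": 0, "jaw": 0.5}
    - {"x": 0, "y": 0, "z": 0, "ax": 0, "ay": 0, "az": 0, "jaw": 0.4}
    - {"x": 0, "y": 0, "z": 0, "ax": 0, "ay": 0, "az": 0, "jaw": 0.3}
    - {"x": 0, "y": 0, "z": 0, "ax": 0, "ay": 0, "az": 0, "jaw": 0.2}
    - {"x": 0, "y": 0, "z": 0, "ax": 0, "ay": 0, "az": 0, "jaw": 0.1}
    - {"x": 0, "y": 0, "z": 0, "ax": 0, "ay": 0, "az": 0, "jaw": -0.2}
    - {"x": 0, "y": 0, "z": 0, "ax": 0, "ay": 0, "az": 0, "jaw": -1}
    - {"x": 0, "y": 0, "z": 0, "ax": 0, "ay": 0, "az": 0, "jaw": -1}
    - {"x": 0, "y": 0, "z": 0, "ax": 0, "ay": 0, "az": 0, "jaw": -1}
    - {"x": 0, "y": 0, "z": 0, "ax": 0, "ay": 0, "az": 0, "jaw": -1}

```text
time: 21.6
tool_pos: [644.3, 95.3, 51.3]
tcp_rot: [3.14, 1.04, -3.119]
contact_force: [-0.4, 0.5, -0.4]
grip_width: 54.1
finger_force: 30.0
```

```bash
python3 - <<'E'
from plan import *
o=st(); p=o['tool_pos']; go(p+[0,0,25]); go(p+[-205,0,50]); save('wrist','w3')
E
```

```text
t 21.6 q [0.033 0.749 2.197 3.152 0.845 1.569] p [644.3  95.3  51.3] rpy [ 3.14   1.04  -3.119] F [-0.4  0.5 -0.4] w 54.1 30.0
xyz [-0.108  0.    -0.063] a [0. 0. 0.]
xyz [ 0.303  0.024 -1.01 ] a [0. 0. 0.]
```

View pics/w3.png

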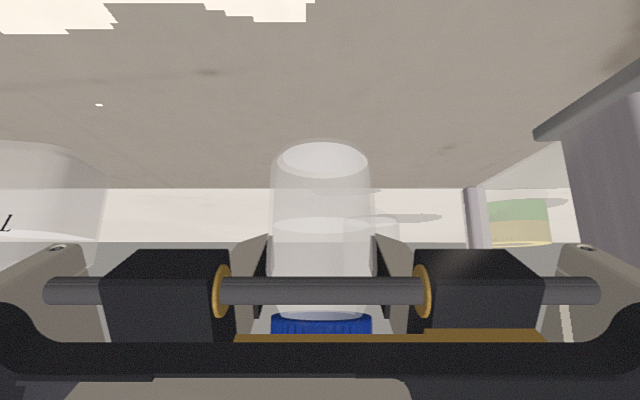

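The wrist view shows the bottle between the pads (cap at 320,325), upright, with 30 N grip force. Lift, then withdraw.

>>> send_rows:
  rows:
    - {"x": -0.03, "y": 0, "z": -0.016, "ax": 0, "ay": 0, "az": 0, "jaw": -1}
    - {"x": -0.07, "y": 0, "z": -0.04, "ax": 0, "ay": 0, "az": 0, "jaw": -1}
    - {"x": -0.11, "y": 0, "z": -0.063, "ax": 0, "ay": 0, "az": 0, "jaw": -1}
    - {"x": -0.11, "y": 0, "z": -0.1, "ax": 0, "ay": 0, "az": 0, "jaw": -1}
    - {"x": -0.09, "y": 0.003, "z": -0.17, "ax": 0, "ay": 0, "az": 0, "jaw": -1}
    - {"x": -0.03, "y": 0.007, "z": -0.29, "ax": 0, "ay": 0, "az": 0, "jaw": -1}
    - {"x": 0.04, "y": 0.01, "z": -0.43, "ax": 0, "ay": 0, "az": 0, "jaw": -1}
    - {"x": 0.12, "y": 0.014, "z": -0.59, "ax": 0, "ay": 0, "az": 0, "jaw": -1}
    - {"x": 0.19, "y": 0.018, "z": -0.73, "ax": 0, "ay": 0, "az": 0, "jaw": -1}
    - {"x": 0.24, "y": 0.02, "z": -0.83, "ax": 0, "ay": 0, "az": 0, "jaw": -1}

```text
time: 22.9
tool_pos: [474.5, 95.4, 94.2]
tcp_rot: [3.14, 1.039, -3.119]
contact_force: [-0.0, -0.2, -2.6]
grip_width: 54.3
finger_force: 30.0
```

```bash
python3 - <<'E'
from plan import *
o=st(); q=o['joint_positions']; p=o['tool_pos']
# arc: retract another bit + q1 swing
Rt=tool(2.1,.025+.55)
# target over tray: grasp point xy = tray centre, keep arm-plane q1
for yaw in(.55,.58,.61):
    Rt=tool(2.1,yaw); t=np.array([461,397,67+30.])+Rt.apply([0,0,19]); qq,e=ik(t,Rt,[.58,.75,2.2,3.15,.85,1.57]); print(yaw,qq.round(3),e,t.round(1))
Rt=tool(2.1,.58); t=np.array([461,397,67+30.])+Rt.apply([0,0,19]); qe,_=ik(t,Rt,[.58,.75,2.2,3.15,.85,1.57])
s=np.linspace(0,1,11)
qm=q.copy(); qm[0]=qe[0]; pm,_=fk(qm,PM); 
P=q+(qm-q)*s[:,None]; s2=s*s*(3-2*s); P=q+(qm-q)*s2[:,None]
for x in P[::3]: print(fk(x,PM)[0].round())
rows(P,0)
P2=qm+(qe-qm)*s2[:,None]
for x in P2[::3]: print(fk(x,PM)[0].round())
rows(P2,0)
E
```

```text
t 22.9 q [0.061 0.658 2.637 3.175 1.192 1.578] p [474.5  95.4  94.2] rpy [ 3.14   1.039 -3.119] F [-0.  -0.2 -2.6] w 54.3 30.0
0.55 [0.611 0.643 2.261 3.215 0.805 1.551] 1.000005633855494e-12 [475.  405.6  87.4]
0.58 [0.589 0.643 2.266 3.152 0.809 1.568] 8.98725538434064e-14 [474.7 406.   87.4]
0.61 [0.566 0.642 2.27  3.09  0.813 1.584] 4.320099833421409e-14 [474.4 406.4  87.4]
[475.  95.  94.]
[461. 149.  94.]
[415. 249.  94.]
[367. 316.  94.]
1 [ 0.    0.04 -0.01] [-0.01  0.   -0.01]
2 [ 0.01  0.13 -0.02] [-0.05  0.   -0.03]
3 [ 0.03  0.27 -0.05] [-0.09  0.   -0.06]
4 [ 0.06  0.43 -0.1 ] [-0.15  0.   -0.09]
5 [ 0.1   0.61 -0.17] [-0.22  0.   -0.13]
6 [ 0.14  0.78 -0.24] [-0.28  0.   -0.17]
7 [ 0.19  0.92 -0.32] [-0.34  0.   -0.2 ]
8 [ 0.23  1.04 -0.39] [-0.39  0.   -0.23]
9 [ 0.26  1.12 -0.44] [-0.42  0.   -0.25]
10 [ 0.27  1.14 -0.46] [-0.43  0.   -0.26]
[362. 321.  94.]
[386. 340.  88.]
[435. 376.  83.]
[472. 404.  87.]
1 [-0.01  0.    0.02] [-0. -0. -0.]
2 [-0.02  0.01  0.07] [-0. -0. -0.]
3 [-0.05  0.01  0.14] [-0.01 -0.   -0.  ]
4 [-0.09  0.02  0.23] [-0.01 -0.   -0.  ]
5 [-0.13  0.03  0.33] [-0.01 -0.   -0.01]
6 [-0.18  0.04  0.42] [-0.02 -0.   -0.01]
7 [-0.24  0.05  0.5 ] [-0.02 -0.   -0.01]
8 [-0.28  0.06  0.56] [-0.02 -0.   -0.01]
9 [-0.31  0.06  0.61] [-0.02 -0.   -0.01]
10 [-0.33  0.06  0.62] [-0.02 -0.   -0.01]
```

>>> send_rows:
  rows:
    - {"x": 0, "y": 0.04, "z": -0.01, "ax": -0.01, "ay": 0, "az": -0.01, "jaw": -1}
    - {"x": 0.01, "y": 0.13, "z": -0.02, "ax": -0.05, "ay": 0, "az": -0.03, "jaw": -1}
    - {"x": 0.03, "y": 0.27, "z": -0.05, "ax": -0.09, "ay": 0, "az": -0.06, "jaw": -1}
    - {"x": 0.06, "y": 0.43, "z": -0.1, "ax": -0.15, "ay": 0, "az": -0.09, "jaw": -1}
    - {"x": 0.1, "y": 0.61, "z": -0.17, "ax": -0.22, "ay": 0, "az": -0.13, "jaw": -1}
    - {"x": 0.14, "y": 0.78, "z": -0.24, "ax": -0.28, "ay": 0, "az": -0.17, "jaw": -1}
    - {"x": 0.17, "y": 0.88, "z": -0.29, "ax": -0.32, "ay": 0, "az": -0.19, "jaw": -1}
    - {"x": 0.19, "y": 0.92, "z": -0.32, "ax": -0.34, "ay": 0, "az": -0.2, "jaw": -1}
    - {"x": 0.19, "y": 0.92, "z": -0.32, "ax": -0.34, "ay": 0, "az": -0.2, "jaw": -1}
    - {"x": 0.19, "y": 0.92, "z": -0.32, "ax": -0.34, "ay": 0, "az": -0.2, "jaw": -1}

```text
time: 24.15
tool_pos: [398.5, 277.2, 93.7]
tcp_rot: [3.141, 1.041, -2.706]
contact_force: [0.1, -0.4, -0.8]
grip_width: 54.5
finger_force: 30.0
```

```bash
python3 - <<'E'
from plan import *
o=st(); q=o['joint_positions']
Rt=tool(2.1,.58); t=np.array([461,397.5,0])+Rt.apply([0,0,19]); t[2]=90; print(t); go(t,Rt.as_euler('xyz'))
ims,d=save('side','side5'); cv2.imwrite('pics/c5.png',cv2.resize(ims[130:290,150:350,::-1],None,fx=3,fy=3))
E
```

```text
t 24.15 q [0.469 0.662 2.635 3.172 1.196 1.576] p [398.5 277.2  93.7] rpy [ 3.141  1.041 -2.706] F [ 0.1 -0.4 -0.8] w 54.5 30.0
[474.71880549 406.48812851  90.        ]
xyz [-0.297  0.425  0.543] a [-0.119 -0.001 -0.07 ]
```

View pics/c5.png

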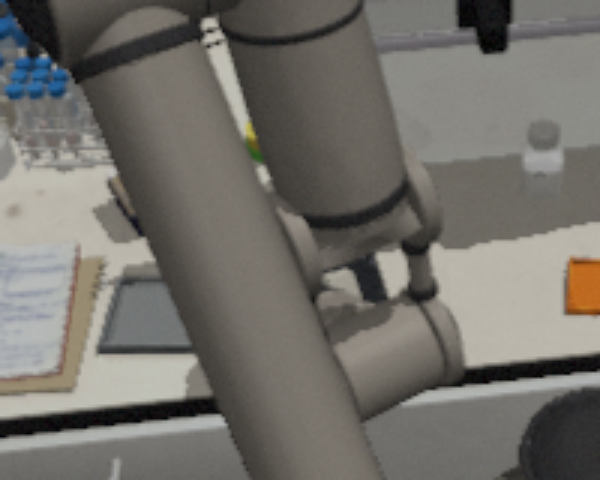

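The crop shows the white bottle at (543,150) untouched, the sash up, and the large tray's left part at (145,310). Move over the tray.

>>> send_rows:
  rows:
    - {"x": -0.02, "y": 0.03, "z": 0.035, "ax": -0.01, "ay": 0, "az": -0.005, "jaw": -1}
    - {"x": -0.06, "y": 0.085, "z": 0.11, "ax": -0.025, "ay": 0, "az": -0.015, "jaw": -1}
    - {"x": -0.11, "y": 0.155, "z": 0.2, "ax": -0.045, "ay": 0, "az": -0.026, "jaw": -1}
    - {"x": -0.165, "y": 0.235, "z": 0.3, "ax": -0.066, "ay": 0, "az": -0.039, "jaw": -1}
    - {"x": -0.215, "y": 0.31, "z": 0.395, "ax": -0.087, "ay": 0, "az": -0.051, "jaw": -1}
    - {"x": -0.26, "y": 0.37, "z": 0.475, "ax": -0.104, "ay": 0, "az": -0.062, "jaw": -1}
    - {"x": -0.285, "y": 0.41, "z": 0.525, "ax": -0.115, "ay": 0, "az": -0.068, "jaw": -1}
    - {"x": -0.297, "y": 0.425, "z": 0.543, "ax": -0.119, "ay": 0, "az": -0.07, "jaw": -1}
    - {"x": -0.297, "y": 0.425, "z": 0.543, "ax": -0.119, "ay": 0, "az": -0.07, "jaw": -1}
    - {"x": -0.297, "y": 0.425, "z": 0.543, "ax": -0.119, "ay": 0, "az": -0.07, "jaw": -1}

```text
time: 25.45
tool_pos: [473.7, 406.4, 89.6]
tcp_rot: [-3.142, 1.039, -2.561]
contact_force: [0.6, -0.3, -1.9]
grip_width: 54.5
finger_force: 30.0
```

```bash
python3 - <<'E'
from plan import *
o=st(); t=o['tool_pos'].copy(); t[2]=57; go(t)
save('wrist','w4')
E
```

```text
t 25.45 q [0.591 0.635 2.266 3.153 0.799 1.568] p [473.7 406.4  89.6] rpy [-3.142  1.039 -2.561] F [ 0.6 -0.3 -1.9] w 54.5 30.0
xyz [0.141 0.    0.083] a [0. 0. 0.]
```

View pics/w4.png

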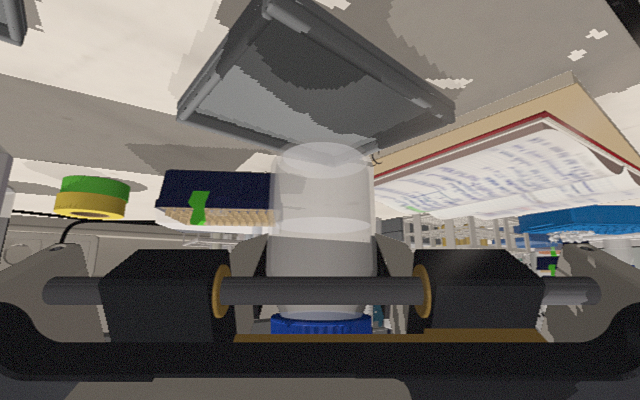

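The upside-down wrist view shows the tray's near corner at (268,3), left corner at (180,107) and right corner at (453,113), with the bottle foot over it. I'll check the centre from these.

```bash
python3 - <<'E'
from plan import *
m=bot.camera_model('wrist');T=np.array(m['T_tool_cam']); f=200/np.tan(np.radians(m['vertical_fov'])/2)
R=Ro.from_euler('xyz',[-3.142,1.039,-2.561]);tp=np.array([473.7,406.4,89.6])
def wr(u,v,z):
    d=R.apply(T[:3,:3]@np.array([(u-m['cx'])/f,(v-m['cy'])/f,1])); o=tp+R.apply(T[:3,3]); return (o+d*(z-o[2])/d[2]).round(1)
a=[wr(*c,14) for c in((268,3),(180,107),(453,113))]; print(a,(a[1]+a[2])/2); print('bottle',tp-R.apply([0,0,19]))
E
```

```text
[array([407.6, 340.3,  14. ]), array([496. , 327.1,  14. ]), array([417.9, 458.5,  14. ])] [456.95 392.8   14.  ]
bottle [460.01161013 397.41094327  99.23456496]
```

The bottle is centred within about 5 mm. Lower it.

>>> send_rows:
  rows:
    - {"x": 0.015, "y": 0, "z": 0.009, "ax": 0, "ay": 0, "az": 0, "jaw": -1}
    - {"x": 0.04, "y": 0, "z": 0.024, "ax": 0, "ay": 0, "az": 0, "jaw": -1}
    - {"x": 0.07, "y": 0, "z": 0.041, "ax": 0, "ay": 0, "az": 0, "jaw": -1}
    - {"x": 0.095, "y": 0, "z": 0.056, "ax": 0, "ay": 0, "az": 0, "jaw": -1}
    - {"x": 0.115, "y": 0, "z": 0.068, "ax": 0, "ay": 0, "az": 0, "jaw": -1}
    - {"x": 0.13, "y": 0, "z": 0.077, "ax": 0, "ay": 0, "az": 0, "jaw": -1}
    - {"x": 0.14, "y": 0, "z": 0.083, "ax": 0, "ay": 0, "az": 0, "jaw": -1}
    - {"x": 0.14, "y": 0, "z": 0.083, "ax": 0, "ay": 0, "az": 0, "jaw": -1}
    - {"x": 0.14, "y": 0, "z": 0.083, "ax": 0, "ay": 0, "az": 0, "jaw": -1}
    - {"x": 0.14, "y": 0, "z": 0.083, "ax": 0, "ay": 0, "az": 0, "jaw": -1}

```text
time: 26.75
tool_pos: [474.4, 407.0, 57.7]
tcp_rot: [-3.142, 1.041, -2.56]
contact_force: [0.0, -0.2, -2.4]
grip_width: 54.2
finger_force: 30.0
```

```bash
python3 - <<'E'
from plan import *
o=st()
E
```

```text
t 26.75 q [0.591 0.728 2.267 3.152 0.895 1.569] p [474.4 407.   57.7] rpy [-3.142  1.041 -2.56 ] F [ 0.  -0.2 -2.4] w 54.2 30.0
```

Still hanging, so about 1–2 mm more to go.

>>> send_rows:
  rows:
    - {"x": 0.001, "y": 0, "z": 0.001, "ax": 0, "ay": 0, "az": 0, "jaw": -1}
    - {"x": 0.003, "y": 0, "z": 0.002, "ax": 0, "ay": 0, "az": 0, "jaw": -1}
    - {"x": 0.005, "y": 0, "z": 0.003, "ax": 0, "ay": 0, "az": 0, "jaw": -1}
    - {"x": 0.007, "y": 0, "z": 0.004, "ax": 0, "ay": 0, "az": 0, "jaw": -1}
    - {"x": 0.007, "y": 0, "z": 0.004, "ax": 0, "ay": 0, "az": 0, "jaw": -1}
    - {"x": 0.007, "y": 0, "z": 0.004, "ax": 0, "ay": 0, "az": 0, "jaw": -1}
    - {"x": 0.007, "y": 0, "z": 0.004, "ax": 0, "ay": 0, "az": 0, "jaw": -1}
    - {"x": 0.007, "y": 0, "z": 0.004, "ax": 0, "ay": 0, "az": 0, "jaw": -1}
    - {"x": 0.007, "y": 0, "z": 0.004, "ax": 0, "ay": 0, "az": 0, "jaw": -1}
    - {"x": 0.007, "y": 0, "z": 0.004, "ax": 0, "ay": 0, "az": 0, "jaw": -1}

```text
time: 28.0
tool_pos: [474.6, 407.1, 56.3]
tcp_rot: [-3.142, 1.042, -2.56]
contact_force: [-1.5, -0.7, 5.6]
grip_width: 54.2
finger_force: 30.0
```

The bottle is standing on the tray floor. Open, then back straight off.

>>> send_rows:
  rows:
    - {"x": 0, "y": 0, "z": 0, "ax": 0, "ay": 0, "az": 0, "jaw": 0.3}
    - {"x": 0, "y": 0, "z": 0, "ax": 0, "ay": 0, "az": 0, "jaw": 0.6}
    - {"x": 0, "y": 0, "z": 0, "ax": 0, "ay": 0, "az": 0, "jaw": 1}
    - {"x": 0, "y": 0, "z": 0, "ax": 0, "ay": 0, "az": 0, "jaw": 1}
    - {"x": 0, "y": 0, "z": 0, "ax": 0, "ay": 0, "az": 0, "jaw": 1}
    - {"x": 0.03, "y": 0, "z": -0.052, "ax": 0, "ay": 0, "az": 0, "jaw": 1}
    - {"x": 0.09, "y": 0, "z": -0.155, "ax": 0, "ay": 0, "az": 0, "jaw": 1}
    - {"x": 0.17, "y": 0, "z": -0.29, "ax": 0, "ay": 0, "az": 0, "jaw": 1}
    - {"x": 0.24, "y": 0, "z": -0.41, "ax": 0, "ay": 0, "az": 0, "jaw": 1}
    - {"x": 0.27, "y": 0, "z": -0.465, "ax": 0, "ay": 0, "az": 0, "jaw": 1}

```text
time: 29.25
tool_pos: [382.5, 346.7, 56.0]
tcp_rot: [-3.141, 1.038, -2.56]
contact_force: [0.1, 1.6, -0.4]
grip_width: 91.7
finger_force: 0.0
```

```bash
python3 - <<'E'
from plan import *
o=st(); a=bot.capture('side')[0][100:280,150:400,::-1]; b=bot.capture('wrist')[0][:,:,::-1]
a=cv2.resize(a,(500,360)); b=cv2.resize(b,(300,188)); c=np.zeros((360,800,3),np.uint8); c[:,:500]=a; c[:188,500:]=b; cv2.imwrite('pics/f1.png',c)
E
```

```text
t 29.25 q [0.595 0.787 2.556 3.154 1.239 1.574] p [382.5 346.7  56. ] rpy [-3.141  1.038 -2.56 ] F [ 0.1  1.6 -0.4] w 91.7 0.0
```

View pics/f1.png

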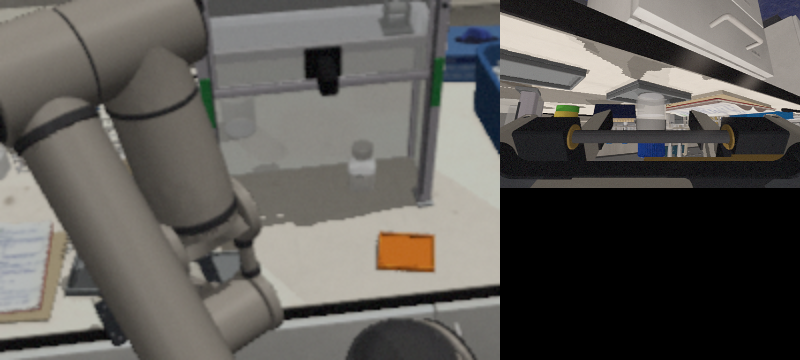

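The picture shows the bottle standing upright in the tray (wrist inset 651,110), the sash rail in the green band (330,80), and the white bottle in place (362,165). The gripper is clear, so I'll hand it in.

```bash
python3 -c "
from plant import bot
print(bot.close_job())"
```

```text
the job is handed in; nothing more can be done
None
```

The job is handed in: the sash is raised about 268 mm and holding in the green band, the blue-capped bottle stands upright in the larger grey tray, the white-capped bottle is untouched, and the arm finished clear of everything after about 29 s of the 64 s allowed; no verdict was shown.

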